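Put up a ward order: carton off the roller lane, vials into their colour-coded stands

TASK

Put up this ward's order: push the green carton along the free rollers to the end stop, lift it off there and lay it flat in the green tray, and put each of the three vials upright in the stand of its cap's colour. Never lift the carton out between the guides, do not tip a vial over, and leave the clear dosing cup where it stands.

Things in the scene. Friction and masses are not known exactly. Their poses are not given: they have to be found in the camera images.
- roller_lane: fixed aluminium lane 246 (x) x 70 mm with free-turning grey rollers, tops at z 20 mm. Origin: underside centre; +x: rolling direction. Rubber stop face at x +110, stop plate up to z 36. Side guides (faces y +-27 inside, +-30 outside, tops z 37) from the open rear end (x -137) to x +12; from there to the stop the sides are open for fingers (frame to y +-34, z 17).
- green_carton: small green-and-white closed medicine carton, 90 (x) x 50 (y) x 20 (z) mm, about 60 g. Origin: underside centre; z up. Starts on the rollers between the guides, its x along the lane's x, its centre at lane x -55 to -25 mm; against the stop its centre is at lane x +65, y 0, underside z 20. It rolls under less than 1 N.
- carton_tray: fixed green tray with a white inlay, 116 (x) x 76 (y) mm. Floor at z 3 mm; lips 10.5 mm high round a pocket of 106 x 66: whole short ends, but on the long sides only at the corners (|x| over 35), so their middles are open for fingers. Origin: underside centre; x along the long side. The carton lies in it with x along the tray's x, either way round.
- red_vial: clear glass vial with a red cap, standing upright; 26 mm diameter, 53 mm tall overall, straight body up to about 45 mm, narrower neck and cap above. Origin: centre of its underside; z up. Grip the body from above.
- blue_vial: amber glass vial with a blue cap, standing upright; 26 mm diameter, 53 mm tall overall, straight body up to about 45 mm, narrower neck and cap above. Origin: centre of its underside; z up. Grip the body from above.
- yellow_vial: amber glass vial with a yellow cap, standing upright; 22 mm diameter, 47 mm tall overall, straight body up to about 40 mm, narrower neck and cap above. Origin: centre of its underside; z up. Grip the body from above.
- red_stand: fixed red plastic vial stand: a flared red cup on a white round foot 58 mm wide. The cup's mouth is 46 mm across inside at its rim, 22 mm above the table, and tapers to 36 mm at the floor, which is 4.5 mm above the table; 53 mm over the rim outside. Origin: underside centre, on the cup's axis; z up.
- blue_stand: fixed blue plastic vial stand: a flared blue cup on a white round foot 58 mm wide. The cup's mouth is 46 mm across inside at its rim, 22 mm above the table, and tapers to 36 mm at the floor, which is 4.5 mm above the table; 53 mm over the rim outside. Origin: underside centre, on the cup's axis; z up.
- yellow_stand: fixed yellow plastic vial stand: a flared yellow cup on a white round foot 58 mm wide. The cup's mouth is 46 mm across inside at its rim, 22 mm above the table, and tapers to 36 mm at the floor, which is 4.5 mm above the table; 53 mm over the rim outside. Origin: underside centre, on the cup's axis; z up.
- cup: small clear plastic dosing cup, 40 mm wide and 36 mm tall, open side up: a bystander. Origin: centre of its underside.

How it is judged:
On the way:
1. the green carton has been rolled up to the end stop (its front within 7 mm of the stop) and sits flat on the rollers (x of green_carton in the frame of roller_lane between 0.058 and 0.07 m and y of green_carton in the frame of roller_lane between -0.012 and 0.012 m and z of green_carton in the frame of roller_lane between 0.016 and 0.024 m and angle between green_carton's own z axis and vertical below 0.1 rad), for 0.2 s.
At the end, for the whole second after the job is handed in: the green carton lies flat in the green tray (centre within 11 mm of the tray's centre in x and y, long sides within 0.28 rad, on its floor); each vial stands upright (within 0.12 rad) on the floor of the stand of its cap's colour, within 10 mm of its axis; everything is released and at rest (x of green_carton in the frame of carton_tray between -0.011 and 0.011 m and y of green_carton in the frame of carton_tray between -0.011 and 0.011 m and z of green_carton in the frame of carton_tray between 0 and 0.007 m and angle between the x axis of green_carton and the x axis of carton_tray, either way round below 0.28 rad and angle between green_carton's own z axis and vertical below 0.1 rad and linear speed of each of green_carton, red_vial, blue_vial, yellow_vial below 0.02 m/s and horizontal distance between red_vial and red_stand below 0.01 m and z of red_vial in the frame of red_stand between 0.002 and 0.009 m and angle between each of red_vial, blue_vial, yellow_vial's own z axis and vertical below 0.12 rad and horizontal distance between blue_vial and blue_stand below 0.01 m and z of blue_vial in the frame of blue_stand between 0.002 and 0.009 m and horizontal distance between yellow_vial and yellow_stand below 0.01 m and z of yellow_vial in the frame of yellow_stand between 0.002 and 0.009 m); the robot touches nothing.
It fails at once if the carton is lifted out of the lane between the guides instead of at the end stop (x of green_carton in the frame of roller_lane between -0.13 and 0.03 m and y of green_carton in the frame of roller_lane between -0.05 and 0.05 m and z of green_carton in the frame of roller_lane between 0.034 and 0.07 m).
It fails at once if the red-capped vial is tipped over (angle between red_vial's own z axis and vertical above 0.7 rad).
It fails at once if the blue-capped vial is tipped over (angle between blue_vial's own z axis and vertical above 0.7 rad).
It fails at once if the yellow-capped vial is tipped over (angle between yellow_vial's own z axis and vertical above 0.7 rad).
It fails at once if the dosing cup is moved more than 25 mm (distance of cup from where it was at the start of the episode above 0.025 m).
It also fails if it takes over 96 s, if anything falls off the work surface, if the arm or the gripper's body presses on something with over 40 N, if the wrist force passes 120 N, or if a joint passes its speed limit or range.

ROBOT

A 6-joint arm with a two-finger parallel gripper is mounted at the origin on the work surface; the furniture and walls round the work are solid. World frame = base frame: x ahead of the robot, y to its left, z up, the work surface at z = 0. Lengths are in m, angles in rad, forces in N, time in s.
With the tool pointing down it reaches from about 0.325 to 0.9 m from the base axis. Payload 6.1 kg.
Tool frame: the origin (TCP) lies at the very end of the fingers, on their centre line; the grasp point (between the pads) lies arm.grip_depth behind it (arm.grip_depth is the distance from the TCP to the grasp point, in m); z points along the fingers, y is the line along which they close (so a half turn about z gives the same grasp; the last joint's range is limited). The gripper opens to 85 mm and grips with 20 to 120 N. Pads are 22 mm wide; open, the fingers measure 114 mm over their backs; the gripper's body (76 mm by 85 mm) begins 54 mm behind the grasp point. The pads swing forward as they close: fully open they stand 13 mm farther back than shut.
Start: joints at [-1.378, 0.22, 1.526, -0, 1.395, -0.126], TCP at [0.196, -0.594, 0.231] pointing down, gripper open.
Joint ranges: [-2.98, 2.98], [-0.91, 2.08], [0.09, 2.57], [-1.24, 4.39], [0.2, 2.65], [-2.68, 2.68]. Speed limits (rad/s): [2.57, 2.57, 3.01, 3.14, 3.14, 3.14].

INTERFACE

Orientations are given as a unit quaternion [x, y, z, w].
In Python, from rig import arm gives the robot as it stands.
- The arm moves only by the tool play_rows, never from a script. Its argument "deltas" is a list of rows, each an object with "translation": the shift along the tool's x, y, z in mm, a list of three; "yaw": the turn about the tool's z in rad; "claw": the closure, from -1 (fully open) to 1 (shut). In form: [{"translation": [tx, ty, tz], "yaw": yaw, "claw": claw}, ...]. A call has 1 to 5 rows; each row shifts and turns the commanded pose from where the row before left it, along the tool's axes as they then stand; what a row does not reach is not made up. A row lasts 1/10 s, in which the tool goes at most 50 mm and 8.59 degrees, less where a joint would pass 70% of its speed; a pose out of reach is approached as far as the arm can. A call is refused whole if a number of a shift passes 50 or a number of a turn 0.15, either way. A call with a gripper value outside its range is refused whole. The fingers move at their own pace and stop on an object; "squeeze" is the grip in N (left out, the last holds). Time passes only in rows, so rows that do not move let the fingers close. It gives the time, the measured TCP pose, the force, the opening and the grip force at its end, in the units of the state.
- arm.observe(): the state, without advancing time (a new reading comes with each control period).
- arm.get_image(name): name is "scene" or "side" or "wrist"; returns a dict with "pixels" (480x640x3 uint8, red, green, blue), "fx", "fy", "cx", "cy" (pixels), "R" (3x3) and "t" (3): a world point X has camera coordinates R X + t; the wrist camera has in their place "mount" (4x4, takes a point from camera to tool coordinates, whose origin is the TCP and whose axes are the flange's). Camera axes: x right, y down, z forward; pixel columns grow to the right and rows downward; lengths in m; the calibration is good to about 2 mm. A picture is of the moment at which its call begins: read the wrist's pose just before it. There is no depth.
- arm.job_done(): hands the job in; it is judged then, once.
Trained networks look in a picture, given as the dict that the camera call returned (one of the last four; its "shot" number tells which), for a name from the list of things; names that differ only in an ending like _2 or _b are one class to them, and where a whole thing is asked for, a point or a joint stands for the part that bears it (a point fixed in the world has none). Each returns a list of dicts, best first, with "confidence" (0 to 1); they miss things now and then, are a little off and sometimes report something else, mostly with a low value. They report only what shows in the picture. A call takes as long as a camera call.
- arm.spot_in(picture, name): "uv" ([column, row] in pixels, amid what is visible of it).
The state is a dict: "time": time; "joint_positions": joint angles; "qd": joint speeds; "effort": joint torques, N m; "tcp_pos": TCP position; "tcp_rot": TCP orientation; "ft_force": force on the tool from outside, world axes, zero at the start; "torque": the same for the moment, N m; "width": finger opening in m; "finger_force": force on a finger pad.
Only numpy, scipy, OpenCV 4.12 (cv2) and the standard library are available. Lean on these libraries where they do the work, as an engineer would, in place of code of your own. Each camera call takes 0.05 s, during which the arm holds its last target. There are 200 camera calls.

## Working session

There is one attempt and no reset: what is moved stays moved. The work goes in short steps, Python scripts to look and compute and a tool call to move; the robot and the scene stay as the last step left them, time stands still between calls to the robot, and variables do not carry over. Pictures are saved under pics/ and viewed, at most 14 in all, crops included, and the job is handed in when it is done.

Besides the shell and the picture viewer there is one more tool, called as name([rows], argument=value, ...), one row to a line, values as JSON. play_rows: Moves the arm, as the interface text tells. Its arguments: {"type":"object","properties":{"deltas":{"type":"array"},"squeeze":{"type":"number"}},"required":["deltas"]}

```bash
mkdir -p pics; cat > h.py <<'E'
import numpy as np, cv2
from rig import arm
from scipy.spatial.transform import Rotation as Ro
def shot(n,f=None):
    s=arm.observe(); p=arm.get_image(n)
    if n=='wrist':
        T=np.eye(4);T[:3,:3]=Ro.from_quat(s['tcp_rot']).as_matrix();T[:3,3]=s['tcp_pos']
        C=T@np.array(p['mount']); p['_R']=C[:3,:3].T; p['_t']=-C[:3,:3].T@C[:3,3]
    else: p['_R']=np.array(p['R']);p['_t']=np.array(p['t'])
    if f: cv2.imwrite('pics/'+f,np.ascontiguousarray(p['pixels'][:,:,::-1]))
    return p
def ray(p,uv,z):
    d=p['_R'].T@np.array([(uv[0]-p['cx'])/p['fx'],(uv[1]-p['cy'])/p['fy'],1]); c=-p['_R'].T@p['_t']
    return c+d*(z-c[2])/d[2]
def proj(p,X):
    c=p['_R']@np.array(X)+p['_t']; return np.array([p['cx']+p['fx']*c[0]/c[2],p['cy']+p['fy']*c[1]/c[2]])
Z=dict(roller_lane=.02,green_carton=.03,carton_tray=.003,red_vial=.026,blue_vial=.026,yellow_vial=.023,red_stand=.012,blue_stand=.012,yellow_stand=.012,cup=.018)
E
python3 - <<'E'
from h import *
print(arm.grip_depth, arm.observe())
for n in('scene','side','wrist'):
    p=shot(n,n+'0.png'); print(n,p['fx'],'cam',(-p['_R'].T@p['_t']).round(3))
    for k,z in Z.items():
        for r in arm.spot_in(p,k)[:2]: print(k,np.round(r['uv']),round(r['confidence'],2),ray(p,r['uv'],z).round(3))
E
```

```text
0.0187 {'time': 0.0, 'joint_positions': array([-1.37812511e+00,  2.21246820e-01,  1.52762352e+00,  6.18221403e-06,
        1.39466326e+00, -1.26119701e-01]), 'qd': array([ 4.33897888e-04, -2.14218411e-04,  6.26311674e-06,  9.00683674e-04,
        1.40378776e-03, -6.61334481e-04]), 'effort': array([ 5.19694422e-04, -4.96897137e+01, -3.89394379e+01, -1.97228719e-04,
        1.09011951e-02,  1.27500186e-05]), 'tcp_pos': array([ 0.19575751, -0.59292052,  0.23017983]), 'tcp_rot': array([ 9.87323039e-01,  1.58720746e-01, -2.92462382e-05, -9.70038331e-04]), 'ft_force': array([-0.85357009,  0.34610251, -0.49159356]), 'torque': array([ 0.01622717,  0.04462794, -0.06016171]), 'finger_force': 0.0, 'width': 0.08545678932224127}
scene 525.3305418843428 cam [-0.538 -0.747  1.074]
roller_lane [359. 258.] 0.61 [ 0.45  -0.088  0.02 ]
green_carton [347. 243.] 0.93 [ 0.474 -0.025  0.03 ]
carton_tray [437. 307.] 0.97 [ 0.427 -0.366  0.003]
yellow_vial [302. 227.] 0.74 [0.457 0.142 0.023]
yellow_vial [357. 255.] 0.38 [ 0.454 -0.08   0.023]
red_stand [359. 259.] 0.37 [ 0.453 -0.088  0.012]
blue_stand [299. 228.] 0.71 [0.46  0.155 0.012]
blue_stand [343. 244.] 0.2 [ 0.48  -0.007  0.012]
cup [398. 311.] 0.79 [ 0.34  -0.296  0.018]
side 459.96612724260007 cam [0.343 0.885 0.82 ]
roller_lane [323. 222.] 0.77 [ 0.431 -0.049  0.02 ]
green_carton [312. 221.] 0.84 [ 0.458 -0.039  0.03 ]
green_carton [332. 162.] 0.36 [ 0.425 -0.326  0.03 ]
carton_tray [331. 161.] 0.64 [ 0.432 -0.374  0.003]
red_vial [330. 351.] 0.56 [0.382 0.355 0.026]
blue_vial [287. 348.] 0.54 [0.469 0.355 0.026]
blue_vial [322. 229.] 0.43 [ 0.43  -0.014  0.026]
yellow_vial [273. 394.] 0.61 [0.481 0.456 0.023]
red_stand [291. 312.] 0.6 [0.476 0.252 0.012]
blue_stand [300. 282.] 0.66 [0.467 0.161 0.012]
yellow_stand [333. 320.] 0.79 [0.381 0.269 0.012]
cup [357. 171.] 0.66 [ 0.345 -0.299  0.018]
wrist 338.1571393762557 cam [ 0.267 -0.569  0.373]
```

View pics/scene0.png

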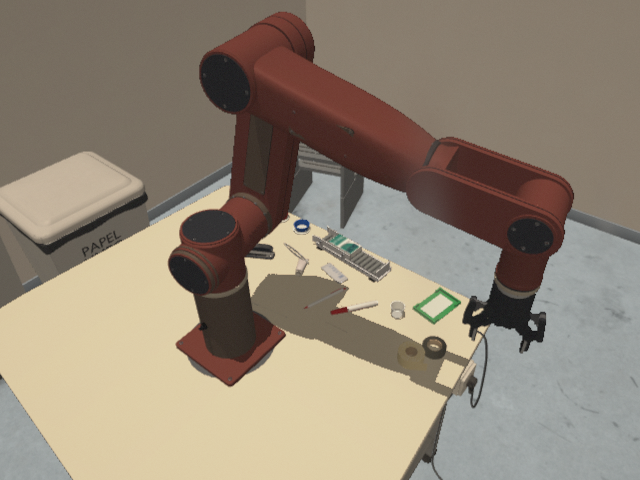

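View pics/side0.png

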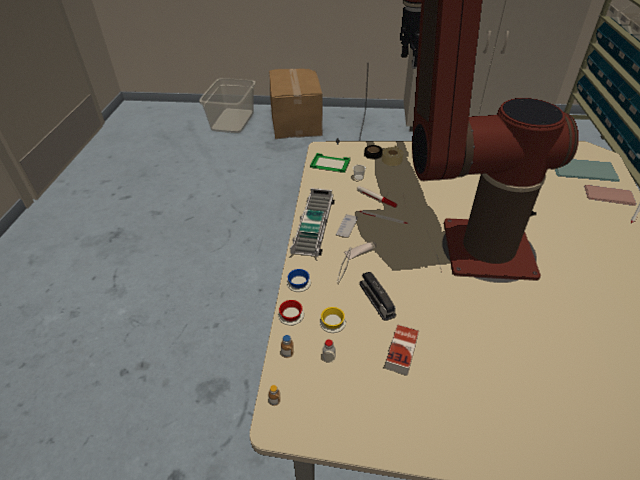

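The side view shows the lane at (312,222) with the carton on it, the tray at (331,162), the stands at (298,280), (291,312) and (333,320), and the vials at (287,348), (330,351) and (273,394). These agree with the network detections. I'll move the wrist camera over the lane next.

play_rows([
  {"translation": [29,-37,0],"yaw": 0,"claw": -1},
  {"translation": [29,-37,0],"yaw": 0,"claw": -1},
  {"translation": [29,-37,0],"yaw": 0,"claw": -1},
  {"translation": [29,-37,0],"yaw": 0,"claw": -1},
  {"translation": [29,-37,0],"yaw": 0,"claw": -1},
])

```text
time: 2.15
tcp_pos: [0.2759, -0.3707, 0.2313]
tcp_rot: [0.987, 0.158, 0.0, 0.0]
ft_force: [0.8, 0.7, 0.7]
width: 0.0851
finger_force: 0.0
```

play_rows([
  {"translation": [29,-37,0],"yaw": 0,"claw": -1},
  {"translation": [29,-37,0],"yaw": 0,"claw": -1},
  {"translation": [29,-37,0],"yaw": 0,"claw": -1},
  {"translation": [29,-37,0],"yaw": 0,"claw": -1},
  {"translation": [0,0,0],"yaw": 0,"claw": -1},
])

```text
time: 2.65
tcp_pos: [0.3408, -0.1909, 0.2315]
tcp_rot: [0.987, 0.162, 0.001, -0.0]
ft_force: [-0.2, -0.3, -0.0]
width: 0.0855
finger_force: 0.0
```

```bash
python3 - <<'E'
from h import *
s=arm.observe();print(s['time'],s['tcp_pos'],s['tcp_rot'])
p=shot('wrist','w1.png'); print(p['mount'])
for k,z in Z.items():
    for r in arm.spot_in(p,k)[:2]: print(k,np.round(r['uv']),round(r['confidence'],2),ray(p,r['uv'],z).round(4))
E
```

```text
2.65 [ 0.34080319 -0.19094342  0.23151011] [ 9.86771697e-01  1.62113083e-01  8.53955791e-04 -4.86210954e-04]
[[ 6.22696790e-04 -9.56058394e-01 -2.93175647e-01  7.53463349e-02]
 [ 9.99999778e-01  6.64377340e-04 -4.25918044e-05 -7.14932032e-04]
 [ 2.35499508e-04 -2.93175555e-01  9.56058596e-01 -1.42000156e-01]
 [ 0.00000000e+00  0.00000000e+00  0.00000000e+00  1.00000000e+00]]
roller_lane [274.  72.] 0.96 [ 0.4529 -0.107   0.02  ]
green_carton [198.  35.] 0.86 [ 0.4582 -0.0355  0.03  ]
carton_tray [498. 173.] 0.74 [ 0.4368 -0.3611  0.003 ]
blue_vial [411. 241.] 0.64 [ 0.3402 -0.2942  0.026 ]
yellow_stand [408. 239.] 0.39 [ 0.3383 -0.2963  0.012 ]
cup [410. 241.] 0.97 [ 0.3384 -0.297   0.018 ]
```

View pics/w1.png

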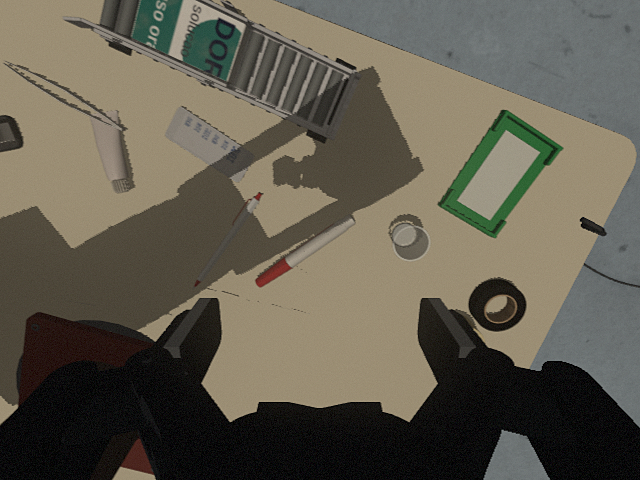

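The wrist view shows the stop end of the lane facing right, around (335,105). The carton is at (198,35), the tray at (498,173) and the cup at (410,241). I'll move over the lane and square up.

play_rows([
  {"translation": [40,-30,0],"yaw": 0,"claw": -1},
  {"translation": [37,-30,0],"yaw": 0,"claw": -1},
  {"translation": [37,-28,0],"yaw": 0,"claw": -1},
  {"translation": [0,0,0],"yaw": 0.15,"claw": -1},
  {"translation": [0,0,0],"yaw": 0.15,"claw": -1},
])

```text
time: 3.7
tcp_pos: [0.4205, -0.0749, 0.2311]
tcp_rot: [1.0, 0.008, -0.0, -0.0]
ft_force: [-0.7, -0.5, -1.4]
width: 0.0854
finger_force: 0.0
```

play_rows([
  {"translation": [0,0,0],"yaw": 0,"claw": -1},
  {"translation": [0,0,0],"yaw": 0,"claw": -1},
])

```text
time: 3.9
tcp_pos: [0.4199, -0.0764, 0.2312]
tcp_rot: [1.0, 0.011, -0.0, -0.0]
ft_force: [0.2, -0.0, 0.1]
width: 0.0856
finger_force: 0.0
```

```bash
python3 - <<'E'
from h import *
s=arm.observe();print(s['time'],s['tcp_pos'],s['tcp_rot'])
p=shot('wrist','w2.png')
np.savez('w2.npz',R=p['_R'],t=p['_t'],k=[p['fx'],p['fy'],p['cx'],p['cy']])
for k,z in Z.items():
    for r in arm.spot_in(p,k)[:2]: print(k,np.round(r['uv']),round(r['confidence'],2),ray(p,r['uv'],z).round(4))
E
```

```text
3.9 [ 0.41994911 -0.076445    0.23119642] [ 9.99937939e-01  1.11398086e-02 -1.41693992e-04 -4.77777628e-05]
roller_lane [340. 173.] 0.83 [ 0.4573 -0.0957  0.02  ]
green_carton [275. 174.] 0.72 [ 0.4563 -0.0301  0.03  ]
carton_tray [578. 196.] 0.82 [ 0.4372 -0.3606  0.003 ]
yellow_vial [ 19. 150.] 0.27 [0.4733 0.227  0.023 ]
red_stand [ 18. 150.] 0.92 [0.4723 0.2376 0.012 ]
blue_stand [100. 152.] 0.96 [0.4724 0.1526 0.012 ]
yellow_stand [ 22. 234.] 0.6 [0.3817 0.2548 0.012 ]
cup [513. 283.] 0.93 [ 0.3382 -0.2991  0.018 ]
```

View pics/w2.png

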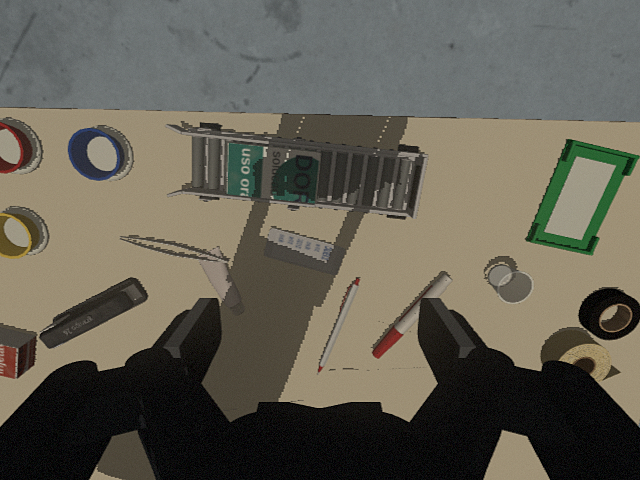

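This view shows the lane from (170,160) to (425,185), with the stop plate at about x=420. The carton spans roughly (228,145) to (318,200). I'll enlarge it to read the corners.

```bash
python3 - <<'E'
import cv2
i=cv2.imread('pics/w2.png')
a=cv2.resize(i[115:225,160:440],None,fx=2.8,fy=2.8,interpolation=cv2.INTER_CUBIC)
b=cv2.resize(i[130:260,510:640],(284,284),interpolation=cv2.INTER_CUBIC)
import numpy as np
o=np.zeros((600,790,3),np.uint8); o[:a.shape[0],:a.shape[1]]=a[:,:790]; o[312:596,:284]=b
cv2.imwrite('pics/c2.png',o)
E
```

```text
(no output)
```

View pics/c2.png

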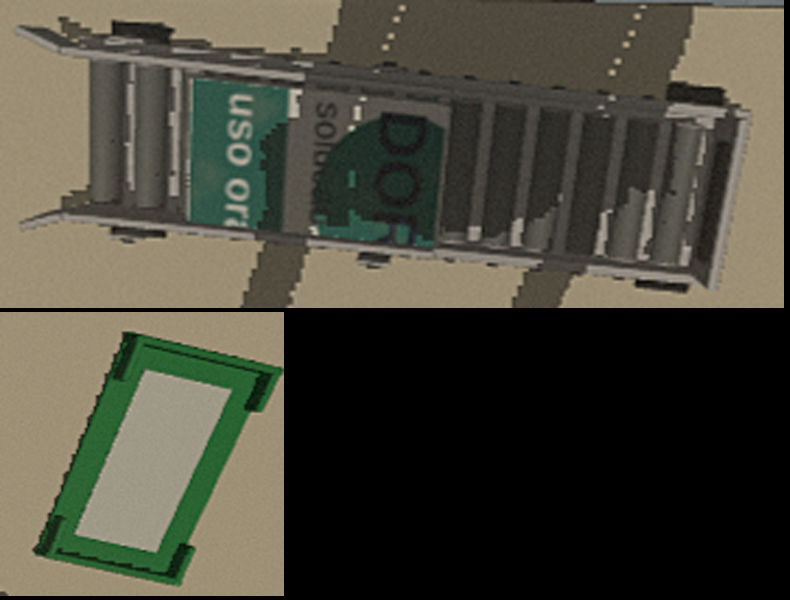

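```bash
python3 - <<'E'
from h import *
d=np.load('w2.npz');k=d['k'];p=dict(_R=d['R'],_t=d['t'],fx=k[0],fy=k[1],cx=k[2],cy=k[3])
def P(l,z,s,o): return np.array([ray(p,(u/s+o[0],v/s+o[1]),z) for u,v in l])[:,:2]
def rep(n,c):
    a=(c[0]+c[3])/2;b=(c[1]+c[2])/2;e=b-a
    print(n,c.round(4).tolist(),'ctr',c.mean(0).round(4),'len',np.linalg.norm(e).round(4),np.linalg.norm((c[0]+c[1]-c[2]-c[3])/2).round(4),'ang',np.arctan2(e[1],e[0]).round(3))
rep('carton',P([(190,80),(450,102),(436,248),(187,224)],.04,2.8,(160,115)))
rep('lane',P([(62,52),(748,108),(715,290),(66,212)],.0365,2.8,(160,115)))
print(P([(18,28),(22,226)],.037,2.8,(160,115)))
s=284/130
rep('tray',P([(128,21),(38,240),(181,271),(281,59)],.0105,s,(510,130)))
E
```

```text
carton [[0.4849, 0.0126], [0.4797, -0.0757], [0.4291, -0.0719], [0.4357, 0.0164]] ctr [ 0.4573 -0.0297] len 0.0885 0.0501 ang -1.638
lane [[0.493, 0.0565], [0.4799, -0.1786], [0.4152, -0.1741], [0.4384, 0.0603]] ctr [ 0.4566 -0.059 ] len 0.2354 0.0598 ang -1.648
[[0.50035563 0.0703391 ]
 [0.43304344 0.07627137]]
tray [[0.4959, -0.3306], [0.3874, -0.3103], [0.3722, -0.3881], [0.4803, -0.4079]] ctr [ 0.434  -0.3592] len 0.1102 0.0791 ang 2.958
```

Measured: the lane runs at about -1.64 rad with its centre near (0.457,-0.0625), and the carton is at lane x of about -32 mm. Next I'll move behind the carton, turn and shut the fingers.

play_rows([
  {"translation": [16,-38,0],"yaw": 0,"claw": 1},
  {"translation": [15,-38,0],"yaw": 0,"claw": 1},
  {"translation": [15,-37,0],"yaw": 0,"claw": 1},
  {"translation": [0,0,0],"yaw": -0.147,"claw": 1},
  {"translation": [0,0,0],"yaw": -0.147,"claw": 1},
])

```text
time: 4.95
tcp_pos: [0.464, 0.0391, 0.2312]
tcp_rot: [0.987, 0.16, -0.0, -0.0]
ft_force: [0.7, 0.1, -0.3]
width: 0.0124
finger_force: 0.0
```

play_rows([
  {"translation": [0,0,20],"yaw": -0.147,"claw": 1},
  {"translation": [0,0,20],"yaw": -0.147,"claw": 1},
  {"translation": [0,0,20],"yaw": -0.147,"claw": 1},
  {"translation": [0,0,20],"yaw": -0.147,"claw": 1},
  {"translation": [0,0,20],"yaw": -0.147,"claw": 1},
])

```text
time: 5.45
tcp_pos: [0.4639, 0.0377, 0.1306]
tcp_rot: [0.864, 0.503, 0.0, 0.0]
ft_force: [0.7, -0.7, -0.6]
width: 0.0
finger_force: 0.0
```

play_rows([
  {"translation": [0,0,20],"yaw": -0.147,"claw": 1},
  {"translation": [0,0,0],"yaw": -0.147,"claw": 1},
  {"translation": [0,0,0],"yaw": -0.147,"claw": 1},
  {"translation": [0,0,0],"yaw": 0,"claw": 1},
  {"translation": [0,0,0],"yaw": 0,"claw": 1},
])

```text
time: 5.95
tcp_pos: [0.464, 0.0377, 0.1114]
tcp_rot: [0.737, 0.676, 0.0, 0.0]
ft_force: [1.4, 0.0, 0.3]
width: -0.0001
finger_force: 0.0
```

```bash
python3 - <<'E'
from h import *
s=arm.observe();print(s['time'],s['tcp_pos'],s['joint_positions'],'th',Ro.from_quat(s['tcp_rot']).as_matrix()[:2,0])
p=shot('wrist','w3.png')
np.savez('w3.npz',R=p['_R'],t=p['_t'],k=[p['fx'],p['fy'],p['cx'],p['cy']])
i=p['pixels'][:,:,::-1].copy()
for x in(-137,-77,12,110):
  for y in(-27,27):
    u=np.array([-.073,-.9973]);v=np.array([.9973,-.073]);X=np.array([.457,-.0625])+u*x/1e3+v*y/1e3
    cv2.circle(i,tuple(int(a) for a in proj(p,[*X,.037]).round()),2,(255,0,255),-1)
cv2.imwrite('pics/w3.png',i)
E
```

```text
5.95 [0.4640339  0.03767839 0.11139588] [-8.86281859e-02 -4.01778959e-02  2.04333302e+00  1.04456443e-05
  1.13823954e+00 -2.82645135e-03] th [0.08570086 0.99632091]
```

View pics/w3.png

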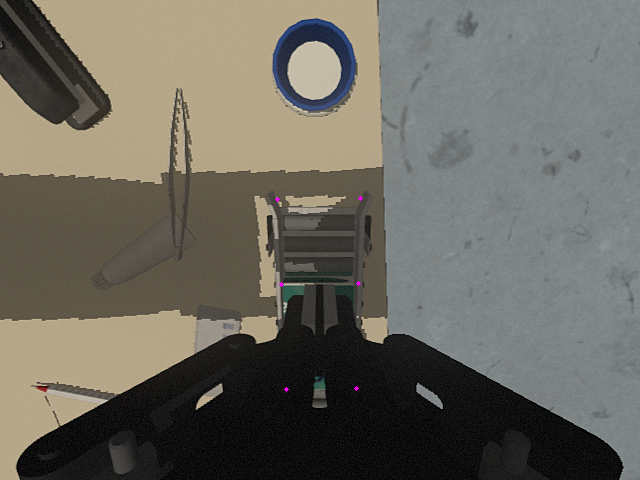

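The magenta points predicted from my lane pose fall on the guides at (277,199) and (281,284), so the pose holds. The carton's rear edge is at about row 277, so I'll back off 8 mm more and descend.

play_rows([
  {"translation": [8,0,15],"yaw": 0,"claw": 1},
  {"translation": [0,0,25],"yaw": 0,"claw": 1},
  {"translation": [0,0,25],"yaw": 0,"claw": 1},
  {"translation": [0,0,20],"yaw": 0,"claw": 1},
  {"translation": [0,0,0],"yaw": 0,"claw": 1},
])

```text
time: 6.5
tcp_pos: [0.462, 0.0458, 0.0238]
tcp_rot: [0.736, 0.677, -0.002, -0.002]
ft_force: [-0.5, -0.3, 0.8]
width: -0.0
finger_force: 0.0
```

play_rows([
  {"translation": [-6,0,0],"yaw": 0,"claw": 1},
  {"translation": [-6,0,0],"yaw": 0,"claw": 1},
  {"translation": [-6,0,0],"yaw": 0,"claw": 1},
  {"translation": [-6,0,0],"yaw": 0,"claw": 1},
  {"translation": [-6,0,0],"yaw": 0,"claw": 1},
])

```text
time: 7.0
tcp_pos: [0.4626, 0.015, 0.027]
tcp_rot: [0.736, 0.677, 0.0, 0.001]
ft_force: [0.5, 0.0, 0.4]
width: 0.0
finger_force: 0.1
```

play_rows([
  {"translation": [-6,0,0],"yaw": 0,"claw": 1},
  {"translation": [-6,0,0],"yaw": 0,"claw": 1},
  {"translation": [-6,0,0],"yaw": 0,"claw": 1},
  {"translation": [-6,0,0],"yaw": 0,"claw": 1},
  {"translation": [-6,0,0],"yaw": 0,"claw": 1},
])

```text
time: 7.5
tcp_pos: [0.4595, -0.0147, 0.0262]
tcp_rot: [0.735, 0.678, -0.0, -0.0]
ft_force: [0.2, -0.2, -0.4]
width: -0.0001
finger_force: 0.1
```

play_rows([
  {"translation": [-6,0,0],"yaw": 0,"claw": 1},
  {"translation": [-6,0,0],"yaw": 0,"claw": 1},
  {"translation": [-6,0,0],"yaw": 0,"claw": 1},
  {"translation": [-5,0,0],"yaw": 0,"claw": 1},
  {"translation": [-5,0,0],"yaw": 0,"claw": 1},
])

```text
time: 8.0
tcp_pos: [0.4573, -0.0425, 0.0263]
tcp_rot: [0.736, 0.677, -0.0, -0.0]
ft_force: [-0.5, 0.6, 0.4]
width: -0.0
finger_force: 0.1
```

play_rows([
  {"translation": [-5,0,0],"yaw": 0,"claw": 1},
  {"translation": [-4,0,0],"yaw": 0,"claw": 1},
  {"translation": [-4,0,0],"yaw": 0,"claw": 1},
  {"translation": [-3,0,0],"yaw": 0,"claw": 1},
  {"translation": [-3,0,0],"yaw": 0,"claw": 1},
])

```text
time: 8.5
tcp_pos: [0.4558, -0.0612, 0.0263]
tcp_rot: [0.736, 0.678, 0.0, -0.0]
ft_force: [-0.2, 0.1, 0.4]
width: 0.0
finger_force: 0.1
```

play_rows([
  {"translation": [-3,0,0],"yaw": 0,"claw": 1},
  {"translation": [-3,0,0],"yaw": 0,"claw": 1},
  {"translation": [-2,0,0],"yaw": 0,"claw": 1},
])

```text
time: 8.8
tcp_pos: [0.4551, -0.0692, 0.0263]
tcp_rot: [0.736, 0.678, 0.0, 0.0]
ft_force: [1.3, 0.2, -0.2]
width: 0.0
finger_force: 0.1
```

play_rows([
  {"translation": [-2,0,0],"yaw": 0,"claw": 1},
  {"translation": [-1,0,0],"yaw": 0,"claw": 1},
  {"translation": [0,0,0],"yaw": 0,"claw": 1},
])

```text
time: 9.1
tcp_pos: [0.455, -0.071, 0.0263]
tcp_rot: [0.736, 0.677, 0.001, -0.001]
ft_force: [0.7, 6.3, 1.8]
width: 0.0001
finger_force: 2.9
```

The force jumped to 6 N with the TCP at y=-0.071, which matches the predicted stop contact. I'll back off, rise, open and move over the carton.

play_rows([
  {"translation": [0,0,0],"yaw": 0,"claw": 1},
  {"translation": [3,0,0],"yaw": 0,"claw": 1},
  {"translation": [3,0,0],"yaw": 0,"claw": 1},
  {"translation": [0,0,-30],"yaw": 0,"claw": 1},
  {"translation": [0,0,-50],"yaw": 0,"claw": 1},
])

```text
time: 9.6
tcp_pos: [0.4521, -0.0649, 0.1038]
tcp_rot: [0.735, 0.678, -0.002, -0.004]
ft_force: [1.2, -0.3, 0.3]
width: -0.0004
finger_force: 0.0
```

play_rows([
  {"translation": [-30,0,-20],"yaw": 0,"claw": -1},
  {"translation": [-31,0,0],"yaw": -0.013,"claw": -1},
  {"translation": [0,0,0],"yaw": 0,"claw": -1},
  {"translation": [0,0,0],"yaw": 0,"claw": -1},
])

```text
time: 10.0
tcp_pos: [0.4501, -0.127, 0.1261]
tcp_rot: [0.732, 0.682, -0.0, -0.0]
ft_force: [-0.4, -0.0, 0.4]
width: 0.058
finger_force: 0.0
```

```bash
python3 - <<'E'
from h import *
s=arm.observe();print(s['time'],s['tcp_pos'],s['width'],'th',Ro.from_quat(s['tcp_rot']).as_matrix()[:2,0])
p=shot('wrist')
i=p['pixels'][:,:,::-1].copy()
u=np.array([-.073,-.9973]);v=np.array([.9973,-.073]);L=np.array([.457,-.0625])
print('tcp lane',(s['tcp_pos'][:2]-L)@u,(s['tcp_pos'][:2]-L)@v)
for x in(20,110):
  for y in(-25,25):
    X=L+u*x/1e3+v*y/1e3
    cv2.circle(i,tuple(int(a) for a in proj(p,[*X,.040]).round()),2,(255,0,255),-1)
cv2.imwrite('pics/w4.png',i)
for n in ('green_carton',):
    print(arm.spot_in(p,n)[:2])
E
```

```text
10.0 [ 0.45006503 -0.12696254  0.12608905] 0.05802023020650104 th [0.07086548 0.99748583]
tcp lane 0.06479474149137232 -0.0022104834337766575
[{'uv': [323.6, 238.5], 'confidence': 0.78}]
```

View pics/w4.png

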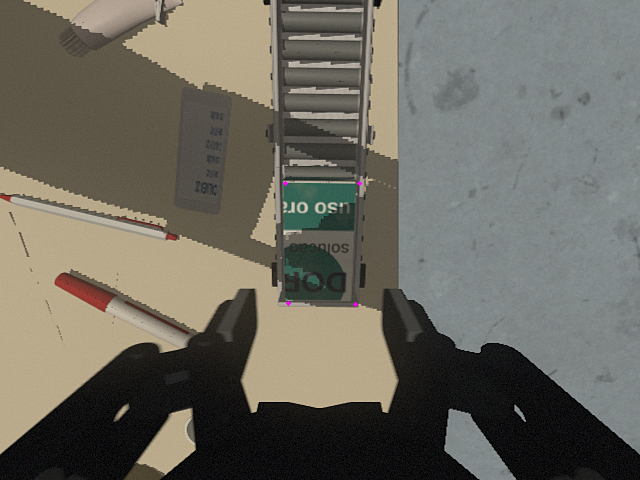

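The carton rests against the stop plate and its corners match the prediction to within about 2 mm. The TCP is centred over it, so I'll descend and grip.

play_rows([
  {"translation": [0,0,25],"yaw": 0,"claw": -1},
  {"translation": [0,0,30],"yaw": 0,"claw": -1},
  {"translation": [0,0,25],"yaw": 0,"claw": -1},
  {"translation": [0,0,15],"yaw": 0,"claw": -1},
  {"translation": [0,0,10],"yaw": 0,"claw": -1},
])

```text
time: 10.6
tcp_pos: [0.449, -0.1252, 0.0192]
tcp_rot: [0.731, 0.683, -0.001, -0.002]
ft_force: [0.6, -0.5, 0.5]
width: 0.0854
finger_force: 0.0
```

play_rows([
  {"translation": [0,0,0],"yaw": 0,"claw": -0.1},
  {"translation": [0,0,0],"yaw": 0,"claw": 0.0},
  {"translation": [0,0,0],"yaw": 0,"claw": 0.3},
  {"translation": [0,0,0],"yaw": 0,"claw": 0.5},
  {"translation": [0,0,0],"yaw": 0,"claw": 0.5},
], squeeze=25)

```text
time: 11.1
tcp_pos: [0.4513, -0.1269, 0.0223]
tcp_rot: [0.731, 0.682, 0.001, 0.001]
ft_force: [-0.1, 3.1, 4.8]
width: 0.0495
finger_force: 26.7
```

play_rows([
  {"translation": [0,0,-6],"yaw": 0,"claw": 0.5},
  {"translation": [0,0,-14],"yaw": 0,"claw": 0.5},
  {"translation": [0,0,-25],"yaw": 0,"claw": 0.5},
  {"translation": [0,0,-25],"yaw": 0,"claw": 0.5},
  {"translation": [-20,0,-10],"yaw": 0,"claw": 0.5},
])

```text
time: 11.6
tcp_pos: [0.4502, -0.1464, 0.104]
tcp_rot: [0.73, 0.683, 0.001, 0.001]
ft_force: [-0.1, -0.1, -1.4]
width: 0.0492
finger_force: 26.3
```

play_rows([
  {"translation": [-40,0,0],"yaw": 0,"claw": 0.5},
  {"translation": [-45,0,0],"yaw": 0,"claw": 0.5},
  {"translation": [-45,0,0],"yaw": 0,"claw": 0.5},
  {"translation": [-45,0,0],"yaw": 0,"claw": 0.5},
  {"translation": [-38,0,0],"yaw": -0.09,"claw": 0.5},
])

```text
time: 12.1
tcp_pos: [0.4337, -0.3618, 0.1018]
tcp_rot: [0.7, 0.715, -0.0, 0.0]
ft_force: [0.2, 0.3, -1.3]
width: 0.049
finger_force: 26.3
```

play_rows([
  {"translation": [0,0,0],"yaw": -0.137,"claw": 0.5},
  {"translation": [0,0,0],"yaw": -0.137,"claw": 0.5},
  {"translation": [0,0,0],"yaw": -0.137,"claw": 0.5},
  {"translation": [0,0,0],"yaw": -0.137,"claw": 0.5},
  {"translation": [0,0,0],"yaw": -0.137,"claw": 0.5},
])

```text
time: 12.6
tcp_pos: [0.4339, -0.3594, 0.1015]
tcp_rot: [0.417, 0.909, -0.0, -0.0]
ft_force: [0.8, -1.1, -0.3]
width: 0.0498
finger_force: 26.3
```

play_rows([
  {"translation": [0,0,0],"yaw": -0.137,"claw": 0.5},
  {"translation": [0,0,0],"yaw": -0.137,"claw": 0.5},
  {"translation": [0,0,0],"yaw": -0.137,"claw": 0.5},
  {"translation": [0,0,0],"yaw": -0.137,"claw": 0.5},
  {"translation": [0,0,0],"yaw": -0.137,"claw": 0.5},
])

```text
time: 13.1
tcp_pos: [0.434, -0.3593, 0.1015]
tcp_rot: [0.087, 0.996, -0.0, -0.0]
ft_force: [-0.4, 0.1, -0.3]
width: 0.0496
finger_force: 26.3
```

play_rows([
  {"translation": [0,0,0],"yaw": 0,"claw": 0.5},
  {"translation": [0,0,0],"yaw": 0,"claw": 0.5},
])

```text
time: 13.3
tcp_pos: [0.4341, -0.3593, 0.1015]
tcp_rot: [0.092, 0.996, -0.0, -0.0]
ft_force: [-0.6, -0.8, -1.0]
width: 0.0493
finger_force: 26.2
```

```bash
python3 - <<'E'
from h import *
s=arm.observe();R=Ro.from_quat(s['tcp_rot']).as_matrix();print(s['time'],s['tcp_pos'],s['width'],'th',np.arctan2(R[1,0],R[0,0]))
p=shot('wrist')
i=p['pixels'][:,:,::-1].copy()
a=-.183;u=np.array([np.cos(a),np.sin(a)]);v=np.array([-u[1],u[0]]);L=np.array([.435,-.360])
for x in(-58,58):
  for y in(-38,38):
    cv2.circle(i,tuple(int(a) for a in proj(p,[*(L+u*x/1e3+v*y/1e3),.0105]).round()),2,(255,0,255),-1)
cv2.imwrite('pics/w5.png',i)
print((R[:2,:2].T@(L-s['tcp_pos'][:2])).round(4), arm.spot_in(p,'carton_tray')[:2])
E
```

```text
13.3 [ 0.43414396 -0.35930644  0.10145526] 0.04933676130519847 th 2.958033335006048
[-0.001  -0.0005] [{'uv': [312.5, 181.4], 'confidence': 0.68}]
```

View pics/w5.png

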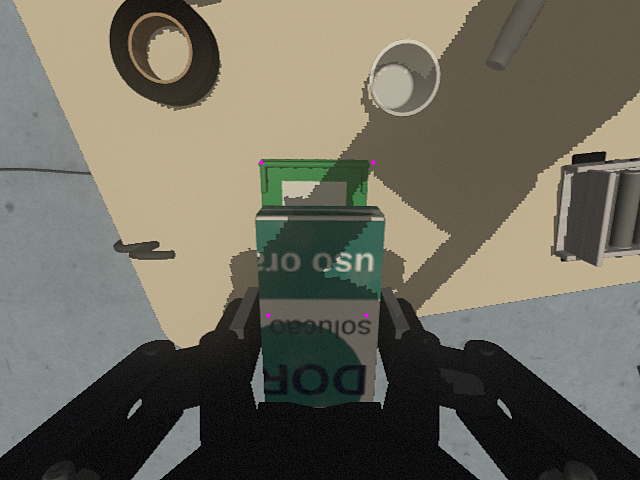

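The tray's end corners at (262,160) and (369,163) lie within about 1 mm of the prediction, so I'll lower the carton.

play_rows([
  {"translation": [0,-1,25],"yaw": 0,"claw": 0.5},
  {"translation": [0,0,30],"yaw": 0,"claw": 0.5},
  {"translation": [0,0,25],"yaw": 0,"claw": 0.5},
  {"translation": [0,0,8],"yaw": 0,"claw": 0.5},
  {"translation": [0,0,4],"yaw": 0,"claw": 0.5},
])

```text
time: 13.9
tcp_pos: [0.4337, -0.3597, 0.0085]
tcp_rot: [0.09, 0.996, 0.001, -0.001]
ft_force: [-0.0, -0.5, -0.2]
width: 0.0491
finger_force: 26.3
```

play_rows([
  {"translation": [0,0,2],"yaw": 0,"claw": 0.5},
  {"translation": [0,0,1],"yaw": 0,"claw": 0.5},
  {"translation": [0,0,0],"yaw": 0,"claw": 0.5},
])

```text
time: 14.2
tcp_pos: [0.4348, -0.3609, 0.0074]
tcp_rot: [0.09, 0.996, -0.001, 0.001]
ft_force: [0.3, -0.5, -0.9]
width: 0.0494
finger_force: 26.3
```

play_rows([
  {"translation": [0,0,1],"yaw": 0,"claw": 0.5},
  {"translation": [0,0,1],"yaw": 0,"claw": 0.5},
  {"translation": [0,0,0],"yaw": 0,"claw": 0.5},
])

```text
time: 14.5
tcp_pos: [0.4346, -0.3607, 0.0054]
tcp_rot: [0.09, 0.996, -0.0, 0.0]
ft_force: [-0.3, 0.6, 4.6]
width: 0.0496
finger_force: 26.9
```

play_rows([
  {"translation": [0,0,0],"yaw": 0,"claw": -0.4},
  {"translation": [0,0,0],"yaw": 0,"claw": -0.8},
  {"translation": [0,0,0],"yaw": 0,"claw": -0.9},
  {"translation": [0,0,-20],"yaw": 0,"claw": -0.9},
  {"translation": [0,0,-40],"yaw": 0,"claw": -0.9},
])

```text
time: 15.0
tcp_pos: [0.4318, -0.3577, 0.0612]
tcp_rot: [0.09, 0.996, 0.003, -0.003]
ft_force: [0.3, -0.3, 0.7]
width: 0.0811
finger_force: 0.0
```

play_rows([
  {"translation": [0,0,-45],"yaw": 0,"claw": -0.9},
  {"translation": [-40,0,-45],"yaw": 0,"claw": -0.9},
  {"translation": [-40,0,-20],"yaw": 0,"claw": -0.9},
  {"translation": [0,0,0],"yaw": 0,"claw": -0.9},
  {"translation": [0,0,0],"yaw": 0,"claw": -0.9},
])

```text
time: 15.5
tcp_pos: [0.5066, -0.3732, 0.1667]
tcp_rot: [0.089, 0.996, -0.0, 0.0]
ft_force: [0.4, -0.5, 0.2]
width: 0.0814
finger_force: 0.0
```

```bash
python3 - <<'E'
from h import *
s=arm.observe();R=Ro.from_quat(s['tcp_rot']).as_matrix();print(s['time'],s['tcp_pos'],s['width'],s['joint_positions'][[0,5]],'th',np.arctan2(R[1,0],R[0,0]))
p=shot('wrist')
i=p['pixels'][:,:,::-1].copy()
cv2.imwrite('pics/w6.png',i)
for n in('carton_tray','green_carton','cup'):
  for r in arm.spot_in(p,n)[:2]: print(n,r,ray(p,r['uv'],.023 if n[0]=='g' else Z[n]))
E
```

```text
15.5 [ 0.50664567 -0.37319812  0.16665023] 0.08135719518129138 [-0.76001329 -2.15202652] th 2.9628629777197077
carton_tray {'uv': [288.1, 125.5], 'confidence': 0.69} [ 0.42122007 -0.38388473  0.003     ]
green_carton {'uv': [321.9, 133.9], 'confidence': 0.62} [ 0.43314256 -0.35671933  0.023     ]
cup {'uv': [386.3, 6.8], 'confidence': 0.73} [ 0.35278436 -0.2938196   0.018     ]
```

View pics/w6.png

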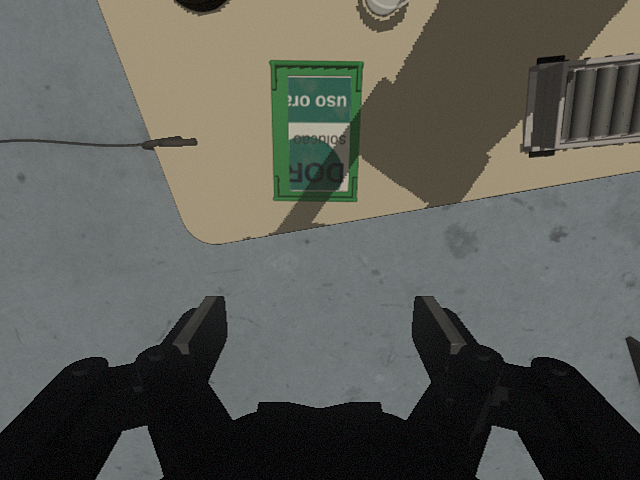

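The carton lies flat inside the tray at (320,133), with the tray at about (316,131). Now I'll go to the vial area.

play_rows([
  {"translation": [0,30,-30],"yaw": 0,"claw": -0.5},
  {"translation": [14,40,-20],"yaw": 0,"claw": -0.5},
  {"translation": [14,42,0],"yaw": 0,"claw": -0.5},
  {"translation": [14,42,0],"yaw": 0,"claw": -0.5},
  {"translation": [14,42,0],"yaw": 0,"claw": -0.5},
])

```text
time: 16.2
tcp_pos: [0.4846, -0.1689, 0.2159]
tcp_rot: [0.09, 0.996, 0.0, -0.001]
ft_force: [0.8, -0.3, -0.1]
width: 0.0637
finger_force: 0.0
```

play_rows([
  {"translation": [14,42,0],"yaw": 0,"claw": -0.5},
  {"translation": [14,42,0],"yaw": 0,"claw": -0.5},
  {"translation": [14,42,0],"yaw": 0,"claw": -0.5},
  {"translation": [14,42,0],"yaw": 0,"claw": -0.5},
  {"translation": [14,42,0],"yaw": 0,"claw": -0.5},
])

```text
time: 16.7
tcp_pos: [0.4533, 0.0499, 0.2159]
tcp_rot: [0.09, 0.996, -0.0, -0.0]
ft_force: [0.5, 0.5, 0.2]
width: 0.0647
finger_force: 0.0
```

play_rows([
  {"translation": [14,42,0],"yaw": 0,"claw": -0.5},
  {"translation": [14,42,0],"yaw": 0,"claw": -0.5},
  {"translation": [14,42,0],"yaw": 0,"claw": -0.5},
  {"translation": [14,42,0],"yaw": -0.09,"claw": -0.5},
  {"translation": [14,30,0],"yaw": -0.09,"claw": -0.5},
])

```text
time: 17.2
tcp_pos: [0.4173, 0.2568, 0.2159]
tcp_rot: [-0.002, 1.0, -0.0, -0.0]
ft_force: [-0.4, -0.4, -0.1]
width: 0.0644
finger_force: 0.0
```

play_rows([
  {"translation": [0,0,0],"yaw": 0,"claw": -0.5},
  {"translation": [0,0,0],"yaw": 0,"claw": -0.5},
])

```text
time: 17.4
tcp_pos: [0.4176, 0.2549, 0.2158]
tcp_rot: [-0.0, 1.0, -0.001, -0.001]
ft_force: [-0.4, -0.2, -0.2]
width: 0.0643
finger_force: 0.0
```

```bash
python3 - <<'E'
from h import *
s=arm.observe();R=Ro.from_quat(s['tcp_rot']).as_matrix();print(s['time'],s['tcp_pos'],s['width'],s['joint_positions'],'th',np.arctan2(R[1,0],R[0,0]))
p=shot('wrist','w7.png')
for k in('red_vial','blue_vial','yellow_vial','red_stand','blue_stand','yellow_stand'):
  for r in arm.spot_in(p,k)[:2]: print(k,np.round(r['uv']),round(r['confidence'],2),ray(p,r['uv'],Z[k]).round(4))
# colour segmentation
i=cv2.cvtColor(p['pixels'],cv2.COLOR_RGB2HSV)
for n,lo,hi in(('red',(0,150,90),(6,255,255)),('blue',(100,130,60),(122,255,255)),('yellow',(22,150,110),(32,255,255))):
    m=cv2.inRange(i,lo,hi); c,l,st,ce=cv2.connectedComponentsWithStats(m)
    for j in range(1,c):
        if st[j,4]>60: print(n,st[j].tolist(),ce[j].round(1))
E
```

```text
17.4 [0.4175602  0.25492986 0.21576221] 0.0642994195597211 [ 3.87064492e-01 -9.59578357e-02  1.88767845e+00 -4.50220565e-04
  1.35158455e+00 -1.18453176e+00] th -3.1406951937934013
red_vial [419. 182.] 0.69 [0.3872 0.3534 0.026 ]
blue_vial [407. 258.] 0.78 [0.4657 0.3474 0.026 ]
blue_vial [225. 254.] 0.64 [0.4618 0.1575 0.026 ]
yellow_vial [505. 268.] 0.59 [0.4779 0.453  0.023 ]
red_stand [312. 261.] 0.86 [0.475  0.2477 0.012 ]
blue_stand [228. 255.] 0.93 [0.468  0.1573 0.012 ]
yellow_stand [328. 174.] 0.82 [0.3808 0.2647 0.012 ]
red [350, 0, 46, 27, 618] [374.3  10.3]
red [405, 0, 61, 47, 1357] [434.6  17.2]
red [418, 175, 17, 16, 210] [426.2 182.5]
blue [200, 239, 39, 44, 141] [213.  265.6]
yellow [313, 150, 41, 52, 253] [339.  172.5]
```

View pics/w7.png

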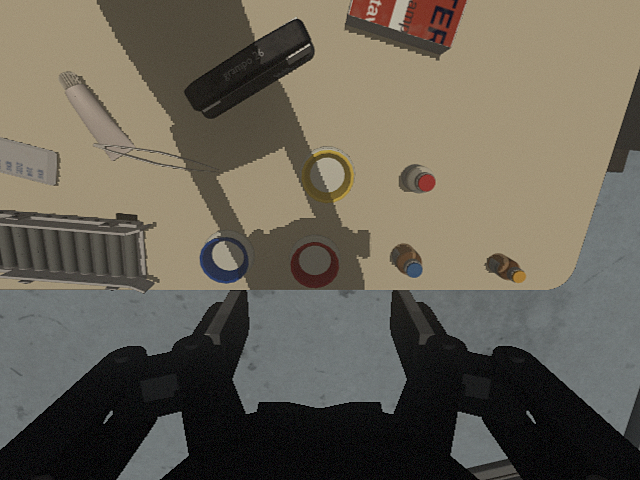

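The image shows the caps at about (426,182) red, (414,270) blue and (518,275) yellow. The stand rims are centred at about (224,260) blue, (314,265) red and (329,175) yellow. I'll turn these into positions.

```bash
python3 - <<'E'
from h import *
p=shot('wrist')
h=cv2.cvtColor(p['pixels'],cv2.COLOR_RGB2HSV)
def seg(n,box,lo,hi,z):
    x0,y0,x1,y1=box; hh=h[y0:y1,x0:x1]
    m=cv2.inRange(hh,lo,hi)|(cv2.inRange(hh,(168,lo[1],lo[2]),(180,255,255)) if 'red' in n else 0)
    m=cv2.morphologyEx(m,cv2.MORPH_OPEN,np.ones((2,2),np.uint8))
    pts=cv2.findNonZero(m); hull=cv2.convexHull(pts); e=cv2.fitEllipse(hull) ; c=np.array(e[0])+[x0,y0]
    (cx,cy),r=cv2.minEnclosingCircle(hull)
    print(n,c.round(1),np.round(e[1],1),'circ',round(cx+x0,1),round(cy+y0,1),round(r,1),ray(p,c,z).round(4))
R=((0,100,40),(10,255,255));B=((98,100,40),(125,255,255));Y=((20,110,60),(34,255,255))
seg('red_stand',(280,232,352,291),*R,.022)
seg('blue_stand',(190,228,262,291),*B,.022)
seg('yellow_stand',(294,140,366,210),*Y,.022)
seg('red_cap',(400,160,445,200),*R,.053)
seg('blue_cap',(385,235,430,285),*B,.053)
seg('yellow_cap',(505,262,530,285),(15,150,110),(34,255,255),.047)
s=arm.observe();print(s['tcp_pos'])
E
```

```text
red_stand [315.9 264. ] [45.6 47.8] circ 315.8 264.0 23.9 [0.4762 0.2517 0.022 ]
blue_stand [224.7 259.6] [43.2 47.6] circ 224.8 259.8 23.9 [0.4711 0.1549 0.022 ]
yellow_stand [328.7 175.3] [51.9 52.9] circ 328.7 175.3 26.5 [0.3827 0.2647 0.022 ]
red_cap [427.7 181.1] [16.5 17.8] circ 427.7 181.2 8.9 [0.3844 0.3528 0.053 ]
blue_cap [415.6 268.7] [13.2 14.3] circ 415.3 268.4 7.2 [0.4691 0.349  0.053 ]
yellow_cap [520.3 275.1] [10.4 13. ] circ 520.5 275.5 6.5 [0.4785 0.4558 0.047 ]
[0.41884264 0.25442293 0.2167197 ]
```

Vials are at red (0.384,0.353), blue (0.469,0.349) and yellow (0.4785,0.455). Starting with red.

play_rows([
  {"translation": [12,33,20],"yaw": 0,"claw": -0.5},
  {"translation": [11,33,20],"yaw": 0,"claw": -0.5},
  {"translation": [11,32,20],"yaw": 0,"claw": -0.5},
  {"translation": [0,0,40],"yaw": 0,"claw": -0.5},
  {"translation": [0,0,0],"yaw": 0,"claw": -0.5},
])

```text
time: 18.3
tcp_pos: [0.3807, 0.3512, 0.1115]
tcp_rot: [-0.001, 1.0, -0.003, -0.004]
ft_force: [-0.4, -0.1, -0.6]
width: 0.0641
finger_force: 0.0
```

```bash
python3 - <<'E'
from h import *
s=arm.observe();print(s['tcp_pos'],s['width'])
p=shot('wrist','w8.png')
print([ (r['uv'],round(r['confidence'],2),ray(p,r['uv'],.03).round(4)) for r in arm.spot_in(p,'red_vial')[:2]], proj(p,[*s['tcp_pos'][:2],.053]))
E
```

```text
[0.38067155 0.35115603 0.11145223] 0.06406130179647211
[([322.3, 252.9], 0.71, array([0.3846, 0.3539, 0.03  ]))] [318.17543609 258.84579448]
```

View pics/w8.png

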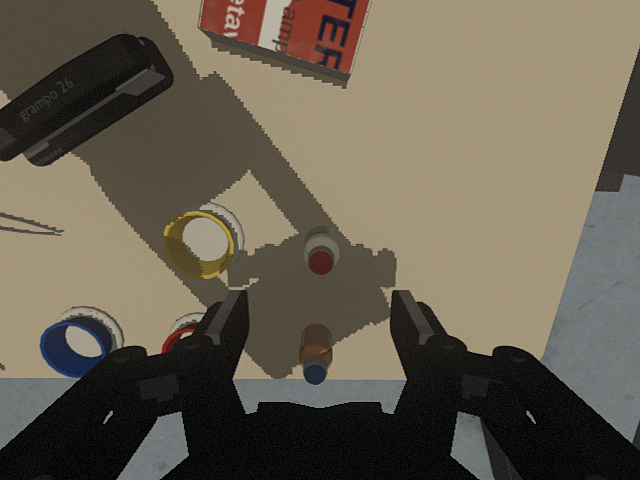

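The red cap at (321,262) lies under the commanded TCP. I'll descend and grip.

play_rows([
  {"translation": [0,0,30],"yaw": 0,"claw": -0.5},
  {"translation": [0,0,30],"yaw": 0,"claw": -0.5},
  {"translation": [0,0,20],"yaw": 0,"claw": -0.5},
  {"translation": [0,0,14],"yaw": 0,"claw": -0.5},
  {"translation": [0,0,0],"yaw": 0,"claw": -0.5},
])

```text
time: 18.9
tcp_pos: [0.3848, 0.3524, 0.0226]
tcp_rot: [0.001, 1.0, -0.0, -0.0]
ft_force: [-0.0, -0.2, -0.1]
width: 0.064
finger_force: 0.0
```

play_rows([
  {"translation": [0,0,0],"yaw": 0,"claw": -0.1},
  {"translation": [0,0,0],"yaw": 0,"claw": 0.2},
  {"translation": [0,0,0],"yaw": 0,"claw": 0.5},
  {"translation": [0,0,0],"yaw": 0,"claw": 0.8},
  {"translation": [0,0,0],"yaw": 0,"claw": 0.8},
])

```text
time: 19.4
tcp_pos: [0.3857, 0.3538, 0.0243]
tcp_rot: [-0.0, 1.0, 0.001, 0.001]
ft_force: [-0.7, -1.7, 5.8]
width: 0.0242
finger_force: 24.6
```

play_rows([
  {"translation": [0,0,-5],"yaw": 0,"claw": 0.8},
  {"translation": [0,0,-20],"yaw": 0,"claw": 0.8},
  {"translation": [0,0,-40],"yaw": 0,"claw": 0.8},
  {"translation": [0,0,-25],"yaw": 0,"claw": 0.8},
  {"translation": [-20,-20,0],"yaw": 0,"claw": 0.8},
])

```text
time: 19.9
tcp_pos: [0.4057, 0.3362, 0.1175]
tcp_rot: [-0.002, 1.0, 0.003, 0.003]
ft_force: [0.4, 0.7, -0.0]
width: 0.0239
finger_force: 24.6
```

play_rows([
  {"translation": [-36,-41,0],"yaw": 0,"claw": 0.8},
  {"translation": [-36,-41,0],"yaw": 0,"claw": 0.8},
  {"translation": [0,0,0],"yaw": 0,"claw": 0.8},
  {"translation": [0,0,0],"yaw": 0,"claw": 0.8},
])

```text
time: 20.3
tcp_pos: [0.4709, 0.2571, 0.1128]
tcp_rot: [0.001, 1.0, 0.0, -0.0]
ft_force: [-0.3, 0.3, -0.4]
width: 0.0241
finger_force: 24.7
```

```bash
python3 - <<'E'
from h import *
s=arm.observe();print(s['time'],s['tcp_pos'],s['width'])
p=shot('wrist');q=shot('side')
o=np.zeros((480,800,3),np.uint8);o[:,:560]=p['pixels'][:,40:600,::-1]
c=proj(q,s['tcp_pos']).astype(int);print(c)
o[:360,560:]=cv2.resize(np.ascontiguousarray(q['pixels'][c[1]-60:c[1]+60,c[0]-40:c[0]+40,::-1]),(240,360),interpolation=cv2.INTER_CUBIC)
cv2.imwrite('pics/w9.png',o)
print([ (r['uv'],ray(p,r['uv'],.012)) for r in arm.spot_in(p,'red_stand')[:1]])
E
```

```text
20.3 [0.47091976 0.25710595 0.11279302] 0.024137556728412956
[290 282]
[([306.4, 238.3], array([0.47074827, 0.24853021, 0.012     ]))]
```

View pics/w9.png

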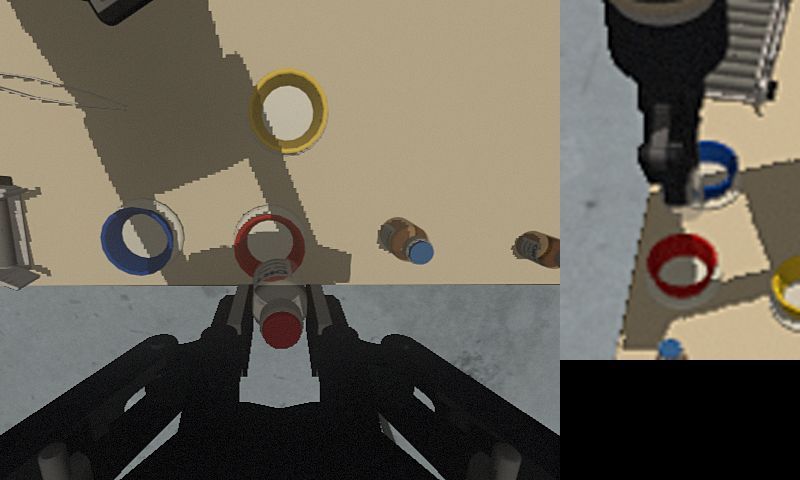

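The vial is held upright, with its cap at (322,331) in full-frame pixels. The red rim is centred at about (310,247). I'll refine the offset.

```bash
python3 - <<'E'
from h import *
s=arm.observe();p=shot('wrist');t=s['tcp_pos'];print(t)
print('pred cap',proj(p,[t[0],t[1],t[2]+.031]),'obs pt',ray(p,(322,331),t[2]+.031),'bottom pred',proj(p,[t[0],t[1],t[2]-.022]))
h=cv2.cvtColor(p['pixels'],cv2.COLOR_RGB2HSV)
def rim(box,lo,hi):
    x0,y0,x1,y1=box;m=cv2.inRange(h[y0:y1,x0:x1],lo,hi)
    if lo[0]==0:m|=cv2.inRange(h[y0:y1,x0:x1],(170,lo[1],lo[2]),(180,255,255))
    m=cv2.morphologyEx(m,cv2.MORPH_OPEN,np.ones((2,2),np.uint8))
    hull=cv2.convexHull(cv2.findNonZero(m));e=cv2.fitEllipse(hull);c=np.array(e[0])+[x0,y0];(a,b),r=cv2.minEnclosingCircle(hull)
    print(c,e[1],a+x0,b+y0,r,'rim ctr',ray(p,c,.022).round(4),ray(p,(a+x0,b+y0),.022).round(4))
R=((0,100,40),(10,255,255));B=((98,100,40),(125,255,255));Y=((20,110,60),(34,255,255))
rim((265,205,360,284),*R);rim((130,195,230,284),*B);rim((270,60,385,165),*Y)
E
```

```text
[0.46954599 0.25878118 0.11253998]
pred cap [316.71102531 340.59569309] obs pt [0.46539735 0.26076445 0.14353998] bottom pred [317.35868302 282.24351442]
[307.38116455 250.40774536] (66.44571685791016, 70.71498107910156) 307.3023262023926 251.29069900512695 35.45546340942383 rim ctr [0.4754 0.2512 0.022 ] [0.4761 0.2511 0.022 ]
[174.78122711 243.67166901] (64.7216796875, 73.08435821533203) 173.95006942749023 243.91209411621094 36.167457580566406 rim ctr [0.4705 0.1554 0.022 ] [0.4707 0.1548 0.022 ]
[326.43383026 113.97546768] (79.55684661865234, 84.81026458740234) 326.0 114.0 42.450069427490234 rim ctr [0.3822 0.2643 0.022 ] [0.3822 0.264  0.022 ]
```

play_rows([
  {"translation": [-8,-8,0],"yaw": 0,"claw": 0.8},
  {"translation": [0,0,25],"yaw": 0,"claw": 0.8},
  {"translation": [0,0,25],"yaw": 0,"claw": 0.8},
  {"translation": [0,0,15],"yaw": 0,"claw": 0.8},
  {"translation": [0,0,10],"yaw": 0,"claw": 0.8},
])

```text
time: 21.0
tcp_pos: [0.4777, 0.2498, 0.0362]
tcp_rot: [-0.0, 1.0, -0.0, -0.001]
ft_force: [-0.4, 0.8, -0.3]
width: 0.0239
finger_force: 24.7
```

play_rows([
  {"translation": [0,0,4],"yaw": 0,"claw": 0.8},
  {"translation": [0,0,2],"yaw": 0,"claw": 0.8},
  {"translation": [0,0,1],"yaw": 0,"claw": 0.8},
  {"translation": [0,0,0],"yaw": 0,"claw": 0.8},
])

```text
time: 21.4
tcp_pos: [0.4791, 0.2502, 0.0314]
tcp_rot: [-0.0, 1.0, 0.0, 0.001]
ft_force: [-0.3, -0.3, -0.1]
width: 0.0243
finger_force: 24.7
```

play_rows([
  {"translation": [0,0,1.5],"yaw": 0,"claw": 0.8},
  {"translation": [0,0,1],"yaw": 0,"claw": 0.8},
  {"translation": [0,0,0],"yaw": 0,"claw": 0.8},
])

```text
time: 21.7
tcp_pos: [0.4791, 0.2501, 0.0289]
tcp_rot: [-0.0, 1.0, 0.0, 0.001]
ft_force: [-0.7, -0.0, 2.6]
width: 0.0242
finger_force: 25.0
```

play_rows([
  {"translation": [0,0,1],"yaw": 0,"claw": 0.8},
  {"translation": [0,0,0],"yaw": 0,"claw": 0.8},
])

```text
time: 21.9
tcp_pos: [0.4796, 0.2502, 0.0288]
tcp_rot: [-0.0, 1.0, 0.0, 0.001]
ft_force: [-2.1, -1.6, 10.8]
width: 0.0244
finger_force: 25.7
```

Contact came 4.5 mm above the pick height, which matches the stand floor. Releasing.

play_rows([
  {"translation": [0,0,0],"yaw": 0,"claw": 0.2},
  {"translation": [0,0,0],"yaw": 0,"claw": -0.2},
  {"translation": [0,0,0],"yaw": 0,"claw": -0.4},
  {"translation": [0,0,-25],"yaw": 0,"claw": -0.4},
  {"translation": [0,0,-40],"yaw": 0,"claw": -0.4},
])

```text
time: 22.4
tcp_pos: [0.4756, 0.2489, 0.0895]
tcp_rot: [-0.0, 1.0, -0.001, -0.004]
ft_force: [1.2, -0.5, 0.2]
width: 0.0599
finger_force: 0.0
```

play_rows([
  {"translation": [0,20,-20],"yaw": 0,"claw": -0.4},
  {"translation": [5,40,0],"yaw": 0,"claw": -0.4},
  {"translation": [5,38,0],"yaw": 0,"claw": -0.4},
  {"translation": [0,0,0],"yaw": 0,"claw": -0.4},
  {"translation": [0,0,0],"yaw": 0,"claw": -0.4},
])

```text
time: 22.9
tcp_pos: [0.4678, 0.3483, 0.1115]
tcp_rot: [-0.001, 1.0, -0.0, -0.0]
ft_force: [-0.5, 0.6, -0.1]
width: 0.0597
finger_force: 0.0
```

```bash
cat >> h.py <<'E'
def cap(p,col,z,near,w=40):
    h=cv2.cvtColor(p['pixels'],cv2.COLOR_RGB2HSV);c=proj(p,near);x0,y0=[max(0,int(a-w)) for a in c]
    hh=h[y0:int(c[1]+w),x0:int(c[0]+w)]
    lo,hi=dict(red=((0,120,40),(8,255,255)),blue=((98,110,50),(125,255,255)),yellow=((15,150,100),(34,255,255)))[col]
    m=cv2.inRange(hh,lo,hi)
    if col=='red':m|=cv2.inRange(hh,(170,120,40),(180,255,255))
    n,l,st,ce=cv2.connectedComponentsWithStats(m);j=1+np.argmax(st[1:,4])
    u=ce[j]+[x0,y0];return u.round(1),st[j].tolist(),ray(p,u,z).round(4)
E
python3 - <<'E'
from h import *
s=arm.observe();p=shot('wrist','w10.png');print(s['time'],s['tcp_pos'],s['width'])
print('blue',cap(p,'blue',.053,[.469,.349,.053]))
print('yellow',cap(p,'yellow',.047,[.4785,.455,.047]))
E
```

```text
22.9 [0.4677909  0.34828593 0.11154418] 0.05969141692317007
blue (array([308., 263.]), [30, 44, 1, 1, 1], array([0.4711, 0.3421, 0.053 ]))
yellow (array([479.3, 269.2]), [31, 31, 19, 18, 263], array([0.4774, 0.4544, 0.047 ]))
```

View pics/w10.png

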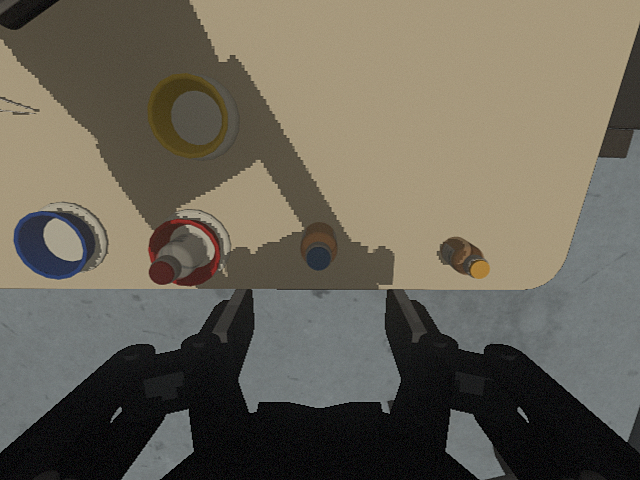

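The red vial stands in its cup. The blue cap at (318,258) is exactly where the TCP axis projects, so I'll descend.

play_rows([
  {"translation": [0,0,30],"yaw": 0,"claw": -0.4},
  {"translation": [0,0,30],"yaw": 0,"claw": -0.4},
  {"translation": [0,0,20],"yaw": 0,"claw": -0.4},
  {"translation": [0,0,9],"yaw": 0,"claw": -0.4},
  {"translation": [0,0,0],"yaw": 0,"claw": -0.4},
])

```text
time: 23.45
tcp_pos: [0.4676, 0.3463, 0.0216]
tcp_rot: [0.001, 1.0, -0.001, -0.001]
ft_force: [-0.5, -0.2, -0.4]
width: 0.0595
finger_force: 0.0
```

play_rows([
  {"translation": [0,0,0],"yaw": 0,"claw": -0.1},
  {"translation": [0,0,0],"yaw": 0,"claw": 0.2},
  {"translation": [0,0,0],"yaw": 0,"claw": 0.5},
  {"translation": [0,0,0],"yaw": 0,"claw": 0.8},
  {"translation": [0,0,0],"yaw": 0,"claw": 0.8},
])

```text
time: 23.95
tcp_pos: [0.4697, 0.3485, 0.0248]
tcp_rot: [-0.0, 1.0, 0.0, 0.001]
ft_force: [-0.0, -1.0, 6.3]
width: 0.0239
finger_force: 24.7
```

play_rows([
  {"translation": [0,0,-5],"yaw": 0,"claw": 0.8},
  {"translation": [0,0,-20],"yaw": 0,"claw": 0.8},
  {"translation": [0,0,-40],"yaw": 0,"claw": 0.8},
  {"translation": [0,0,-25],"yaw": 0,"claw": 0.8},
  {"translation": [0,0,0],"yaw": 0,"claw": 0.8},
])

```text
time: 24.45
tcp_pos: [0.4711, 0.3498, 0.1182]
tcp_rot: [-0.0, 1.0, 0.002, 0.004]
ft_force: [0.6, 0.6, -0.2]
width: 0.0238
finger_force: 24.6
```

play_rows([
  {"translation": [-1,-40,0],"yaw": 0,"claw": 0.8},
  {"translation": [-1,-40,0],"yaw": 0,"claw": 0.8},
  {"translation": [0,-40,0],"yaw": 0,"claw": 0.8},
  {"translation": [0,-40,0],"yaw": 0,"claw": 0.8},
  {"translation": [0,-33,0],"yaw": 0,"claw": 0.8},
])

```text
time: 24.95
tcp_pos: [0.4694, 0.1532, 0.1121]
tcp_rot: [-0.0, 1.0, -0.0, -0.001]
ft_force: [0.5, -0.6, 0.1]
width: 0.024
finger_force: 24.7
```

play_rows([
  {"translation": [0,0,0],"yaw": 0,"claw": 0.8},
  {"translation": [0,0,0],"yaw": 0,"claw": 0.8},
  {"translation": [0,0,0],"yaw": 0,"claw": 0.8},
])

```text
time: 25.25
tcp_pos: [0.4703, 0.1558, 0.1128]
tcp_rot: [-0.0, 1.0, 0.0, -0.0]
ft_force: [-0.4, 0.3, -0.1]
width: 0.0241
finger_force: 24.7
```

```bash
python3 - <<'E'
from h import *
s=arm.observe();p=shot('wrist','w11.png');t=s['tcp_pos'];print(s['time'],t,s['width'])
print('held cap',cap(p,'blue',t[2]+.031,[t[0],t[1],t[2]+.031],30),'pred',proj(p,[t[0],t[1],t[2]+.031]))
print([ (r['uv'],ray(p,r['uv'],.012).round(4)) for r in arm.spot_in(p,'blue_stand')[:2]])
h=cv2.cvtColor(p['pixels'],cv2.COLOR_RGB2HSV);c=proj(p,[.4707,.155,.022]).astype(int);x0,y0=c-44
m=cv2.inRange(h[y0:y0+84,x0:x0+88],(98,110,50),(125,255,255));m=cv2.morphologyEx(m,2,np.ones((2,2),np.uint8));(a,b),r=cv2.minEnclosingCircle(cv2.convexHull(cv2.findNonZero(m)))
print(c,a+x0,b+y0,r,ray(p,(a+x0,b+y0),.022))
E
```

```text
25.25 [0.47026331 0.15575853 0.11283206] 0.024149520012159337
held cap (array([319. , 332.9]), [15, 3, 38, 37, 618], array([0.4669, 0.1566, 0.1438])) pred [316.73209635 340.61135082]
[([316.3, 233.9], array([0.4667, 0.1546, 0.012 ]))]
[316 243] 315.8344841003418 242.68156814575195 34.30829620361328 [0.47036334 0.15436165 0.022     ]
```

View pics/w11.png

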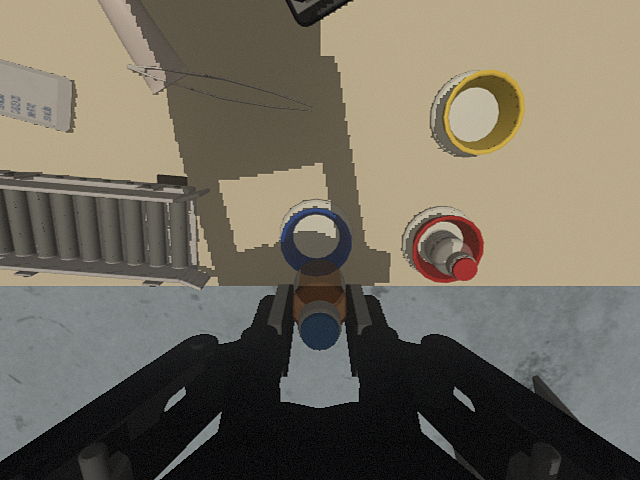

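The blue vial hangs upright over its cup, whose rim centre is at about (316,243). It is within about 3 mm, so I'll lower it.

play_rows([
  {"translation": [-2,-1.5,0],"yaw": 0,"claw": 0.8},
  {"translation": [0,0,25],"yaw": 0,"claw": 0.8},
  {"translation": [0,0,25],"yaw": 0,"claw": 0.8},
  {"translation": [0,0,15],"yaw": 0,"claw": 0.8},
  {"translation": [0,0,10],"yaw": 0,"claw": 0.8},
])

```text
time: 25.85
tcp_pos: [0.4716, 0.1539, 0.0367]
tcp_rot: [-0.001, 1.0, -0.0, -0.001]
ft_force: [0.1, -0.4, -0.0]
width: 0.0241
finger_force: 24.7
```

play_rows([
  {"translation": [0,0,4],"yaw": 0,"claw": 0.8},
  {"translation": [0,0,3],"yaw": 0,"claw": 0.8},
  {"translation": [0,0,1.5],"yaw": 0,"claw": 0.8},
  {"translation": [0,0,0],"yaw": 0,"claw": 0.8},
])

```text
time: 26.25
tcp_pos: [0.473, 0.1536, 0.0302]
tcp_rot: [-0.0, 1.0, 0.0, 0.0]
ft_force: [0.7, 0.3, 0.6]
width: 0.0237
finger_force: 24.7
```

play_rows([
  {"translation": [0,0,1],"yaw": 0,"claw": 0.8},
  {"translation": [0,0,0],"yaw": 0,"claw": 0.8},
])

```text
time: 26.45
tcp_pos: [0.4732, 0.1536, 0.0294]
tcp_rot: [-0.0, 1.0, 0.0, 0.001]
ft_force: [-0.2, -0.5, 0.9]
width: 0.0242
finger_force: 24.9
```

play_rows([
  {"translation": [0,0,1],"yaw": 0,"claw": 0.8},
  {"translation": [0,0,0],"yaw": 0,"claw": 0.8},
])

```text
time: 26.65
tcp_pos: [0.4739, 0.1536, 0.0292]
tcp_rot: [-0.0, 1.0, 0.0, 0.001]
ft_force: [-2.6, -0.6, 8.8]
width: 0.024
finger_force: 25.5
```

play_rows([
  {"translation": [0,0,0],"yaw": 0,"claw": 0.2},
  {"translation": [0,0,0],"yaw": 0,"claw": -0.2},
  {"translation": [0,0,0],"yaw": 0,"claw": -0.4},
  {"translation": [0,0,-25],"yaw": 0,"claw": -0.4},
  {"translation": [0,0,-45],"yaw": 0,"claw": -0.4},
])

```text
time: 27.15
tcp_pos: [0.469, 0.1529, 0.0947]
tcp_rot: [-0.0, 1.0, -0.001, -0.004]
ft_force: [0.7, 0.6, -0.2]
width: 0.0595
finger_force: 0.0
```

play_rows([
  {"translation": [0,20,-20],"yaw": 0,"claw": -0.4},
  {"translation": [0,45,0],"yaw": 0,"claw": -0.4},
  {"translation": [0,45,0],"yaw": 0,"claw": -0.4},
  {"translation": [0,45,0],"yaw": 0,"claw": -0.4},
  {"translation": [0,45,0],"yaw": 0,"claw": -0.4},
])

```text
time: 27.65
tcp_pos: [0.4721, 0.3551, 0.1175]
tcp_rot: [0.0, 1.0, -0.0, 0.0]
ft_force: [0.7, -0.5, 0.4]
width: 0.0598
finger_force: 0.0
```

play_rows([
  {"translation": [-3,45,0],"yaw": 0,"claw": -0.4},
  {"translation": [-3,45,0],"yaw": 0,"claw": -0.4},
  {"translation": [0,10,0],"yaw": 0,"claw": -0.4},
  {"translation": [0,0,0],"yaw": 0,"claw": -0.4},
  {"translation": [0,0,0],"yaw": 0,"claw": -0.4},
])

```text
time: 28.15
tcp_pos: [0.4781, 0.4524, 0.1169]
tcp_rot: [-0.0, 1.0, -0.001, -0.001]
ft_force: [-0.3, -0.6, -0.4]
width: 0.0601
finger_force: 0.0
```

```bash
python3 - <<'E'
from h import *
s=arm.observe();p=shot('wrist');t=s['tcp_pos'];print(s['time'],t,s['width'],s['joint_positions'])
print('yellow',cap(p,'yellow',.047,[.478,.4545,.047]),'tcp axis',proj(p,[t[0],t[1],.047]))
print([ (r['uv'],ray(p,r['uv'],.023).round(4)) for r in arm.spot_in(p,'yellow_vial')[:2]])
E
```

```text
28.15 [0.47808306 0.45235316 0.11692293] 0.06014652404189758 [ 6.38337628e-01  3.96489160e-01  1.53019329e+00 -6.13171036e-04
  1.21668696e+00 -9.32558136e-01]Traceback (most recent call last):
  File "<stdin>", line 3, in <module>
  File "h.py", line 24, in cap
    n,l,st,ce=cv2.connectedComponentsWithStats(m);j=1+np.argmax(st[1:,4])
                                                      ~~~~~~~~~^^^^^^^^^^
    return _wrapfunc(a, 'argmax', axis=axis, out=out, **kwds)
    return bound(*args, **kwds)
ValueError: attempt to get argmax of an empty sequence
```

The cap is now in the gripper's shadow, so I'll lower the colour thresholds and measure numerically. My picture allowance is used up.

```bash
sed -i 's/yellow=((15,150,100)/yellow=((13,140,55)/' h.py; python3 - <<'E'
from h import *
s=arm.observe();p=shot('wrist');t=s['tcp_pos'];print(t)
print([ (r['uv'],round(r['confidence'],2),ray(p,r['uv'],.023).round(4)) for r in arm.spot_in(p,'yellow_vial')[:2]])
c=proj(p,[t[0],t[1],.047]);print('axis',c);h=cv2.cvtColor(p['pixels'],cv2.COLOR_RGB2HSV)
print([h[int(c[1])+d,int(c[0])+3].tolist() for d in range(-30,31,6)])
try: print('yellow',cap(p,'yellow',.047,[.478,.4545,.047],25))
except Exception as e: print(e)
E
```

```text
[0.47830577 0.45196197 0.11713981]
[([323.1, 241.9], 0.79, array([0.4788, 0.4557, 0.023 ]))]
axis [317.83995608 252.0761437 ]
[[17, 113, 70], [14, 101, 76], [14, 126, 97], [24, 33, 78], [18, 143, 91], [17, 148, 86], [18, 147, 87], [20, 61, 88], [20, 61, 88], [90, 13, 122], [85, 13, 116]]
yellow (array([323.3, 250.2]), [19, 16, 18, 18, 179], array([0.477 , 0.4556, 0.047 ]))
```

play_rows([
  {"translation": [0,3,26],"yaw": 0,"claw": -0.4},
  {"translation": [0,0,30],"yaw": 0,"claw": -0.4},
  {"translation": [0,0,25],"yaw": 0,"claw": -0.4},
  {"translation": [0,0,14],"yaw": 0,"claw": -0.4},
  {"translation": [0,0,0],"yaw": 0,"claw": -0.4},
])

```text
time: 28.8
tcp_pos: [0.4772, 0.4544, 0.0203]
tcp_rot: [0.0, 1.0, -0.001, -0.002]
ft_force: [-0.2, 0.9, -0.2]
width: 0.0593
finger_force: 0.0
```

play_rows([
  {"translation": [0,0,0],"yaw": 0,"claw": -0.1},
  {"translation": [0,0,0],"yaw": 0,"claw": 0.2},
  {"translation": [0,0,0],"yaw": 0,"claw": 0.5},
  {"translation": [0,0,0],"yaw": 0,"claw": 0.8},
  {"translation": [0,0,0],"yaw": 0,"claw": 0.8},
])

```text
time: 29.3
tcp_pos: [0.4795, 0.4573, 0.0245]
tcp_rot: [-0.0, 1.0, 0.001, 0.001]
ft_force: [0.3, -0.8, 6.2]
width: 0.0194
finger_force: 24.5
```

play_rows([
  {"translation": [0,0,-5],"yaw": 0,"claw": 0.8},
  {"translation": [0,0,-20],"yaw": 0,"claw": 0.8},
  {"translation": [0,0,-40],"yaw": 0,"claw": 0.8},
  {"translation": [0,0,-25],"yaw": 0,"claw": 0.8},
  {"translation": [0,0,0],"yaw": 0,"claw": 0.8},
])

```text
time: 29.8
tcp_pos: [0.4809, 0.4586, 0.1182]
tcp_rot: [-0.0, 1.0, 0.003, 0.003]
ft_force: [-0.2, 0.3, 1.1]
width: 0.0194
finger_force: 24.4
```

play_rows([
  {"translation": [19,-38,0],"yaw": 0,"claw": 0.8},
  {"translation": [20,-39,0],"yaw": 0,"claw": 0.8},
  {"translation": [20,-39,0],"yaw": 0,"claw": 0.8},
  {"translation": [19,-38,0],"yaw": 0,"claw": 0.8},
  {"translation": [19,-38,0],"yaw": 0,"claw": 0.8},
])

```text
time: 30.3
tcp_pos: [0.3796, 0.2628, 0.1114]
tcp_rot: [-0.0, 1.0, -0.0, -0.001]
ft_force: [0.6, -1.3, 0.5]
width: 0.0196
finger_force: 24.5
```

play_rows([
  {"translation": [0,0,0],"yaw": 0,"claw": 0.8},
  {"translation": [0,0,0],"yaw": 0,"claw": 0.8},
  {"translation": [0,0,0],"yaw": 0,"claw": 0.8},
])

```text
time: 30.6
tcp_pos: [0.3821, 0.2651, 0.1129]
tcp_rot: [-0.0, 1.0, 0.0, 0.0]
ft_force: [0.0, 0.3, 0.1]
width: 0.0193
finger_force: 24.5
```

```bash
python3 - <<'E'
from h import *
s=arm.observe();p=shot('wrist');t=s['tcp_pos'];print(s['time'],t,s['width'])
for n,z in(('yellow_stand',.012),('yellow_vial',t[2]),('red_vial',.03),('red_stand',.012),('blue_vial',.03),('blue_stand',.012)):
    print(n,[(np.round(r['uv']),round(r['confidence'],2),ray(p,r['uv'],z).round(4)) for r in arm.spot_in(p,n)[:2]])
try: print('held',cap(p,'yellow',t[2]+.024,[t[0]-.004,t[1],t[2]+.024],20),'pred',proj(p,[t[0],t[1],t[2]+.024]))
except Exception as e: print(e)
h=cv2.cvtColor(p['pixels'],cv2.COLOR_RGB2HSV);c=proj(p,[.3822,.2642,.022]).astype(int);x0,y0=c-44
m=cv2.inRange(h[y0:y0+84,x0:x0+88],(21,120,55),(34,255,255));m=cv2.morphologyEx(m,2,np.ones((3,3),np.uint8));(a,b),r=cv2.minEnclosingCircle(cv2.convexHull(cv2.findNonZero(m)))
print(c,a+x0,b+y0,r,ray(p,(a+x0,b+y0),.022))
E
```

```text
30.6 [0.38214212 0.26506785 0.11289279] 0.01934074057655532
yellow_stand [(array([315., 232.]), 0.61, array([0.3775, 0.2631, 0.012 ]))]
yellow_vial [(array([319., 301.]), 0.78, array([0.3816, 0.266 , 0.1129]))]
red_vial [(array([303., 363.]), 0.82, array([0.4792, 0.2537, 0.03  ])), (array([318., 298.]), 0.41, array([0.4229, 0.2656, 0.03  ]))]
red_stand [(array([319., 350.]), 0.64, array([0.4801, 0.266 , 0.012 ]))]
blue_vial [(array([181., 336.]), 0.72, array([0.4547, 0.1608, 0.03  ]))]
blue_stand []
held (array([322.5, 321.1]), [12, 5, 28, 31, 724], array([0.3779, 0.2673, 0.1369])) pred [316.85455927 330.46019762]
[316 242] 315.66540145874023 240.91662979125977 35.51590347290039 [0.38104666 0.26357315 0.022     ]
```

play_rows([
  {"translation": [0,-1.5,0],"yaw": 0,"claw": 0.8},
  {"translation": [0,0,25],"yaw": 0,"claw": 0.8},
  {"translation": [0,0,25],"yaw": 0,"claw": 0.8},
  {"translation": [0,0,15],"yaw": 0,"claw": 0.8},
  {"translation": [0,0,10],"yaw": 0,"claw": 0.8},
])

```text
time: 31.45
tcp_pos: [0.3807, 0.2625, 0.0363]
tcp_rot: [-0.0, 1.0, -0.0, -0.001]
ft_force: [-0.7, -0.6, -0.1]
width: 0.0195
finger_force: 24.5
```

play_rows([
  {"translation": [0,0,4],"yaw": 0,"claw": 0.8},
  {"translation": [0,0,3],"yaw": 0,"claw": 0.8},
  {"translation": [0,0,1.5],"yaw": 0,"claw": 0.8},
  {"translation": [0,0,0],"yaw": 0,"claw": 0.8},
])

```text
time: 31.85
tcp_pos: [0.3819, 0.2632, 0.0297]
tcp_rot: [-0.0, 1.0, 0.0, 0.0]
ft_force: [0.4, 0.5, -0.0]
width: 0.0198
finger_force: 24.5
```

play_rows([
  {"translation": [0,0,1],"yaw": 0,"claw": 0.8},
  {"translation": [0,0,0],"yaw": 0,"claw": 0.8},
])

```text
time: 32.05
tcp_pos: [0.3823, 0.2633, 0.029]
tcp_rot: [-0.0, 1.0, 0.0, 0.001]
ft_force: [-1.1, -0.1, 4.3]
width: 0.0195
finger_force: 24.9
```

Contact. Next I'll release and rise, then move back to check everything.

play_rows([
  {"translation": [0,0,0],"yaw": 0,"claw": 0.2},
  {"translation": [0,0,0],"yaw": 0,"claw": -0.2},
  {"translation": [0,0,0],"yaw": 0,"claw": -0.4},
  {"translation": [0,0,-25],"yaw": 0,"claw": -0.4},
  {"translation": [0,0,-45],"yaw": 0,"claw": -0.4},
])

```text
time: 32.55
tcp_pos: [0.3784, 0.2615, 0.0956]
tcp_rot: [-0.0, 1.0, -0.002, -0.004]
ft_force: [1.1, 0.5, 0.8]
width: 0.0597
finger_force: 0.0
```

play_rows([
  {"translation": [0,-10,-45],"yaw": 0,"claw": -0.4},
  {"translation": [-25,-30,-45],"yaw": 0,"claw": -0.4},
  {"translation": [-25,-10,-10],"yaw": 0,"claw": -0.4},
  {"translation": [0,0,0],"yaw": 0,"claw": -0.4},
  {"translation": [0,0,0],"yaw": 0,"claw": -0.4},
])

```text
time: 33.05
tcp_pos: [0.4273, 0.2176, 0.1906]
tcp_rot: [0.001, 1.0, 0.0, -0.0]
ft_force: [-0.3, 0.4, -0.8]
width: 0.0601
finger_force: 0.0
```

```bash
python3 - <<'E'
from h import *
s=arm.observe();p=shot('wrist','f1.png');t=s['tcp_pos'];print(s['time'],t,s['width'])
S=dict(red=(.476,.251,.053),blue=(.4707,.155,.053),yellow=(.3818,.264,.047))
for k,(x,y,hh) in S.items():
    z=hh+.0045
    h=cv2.cvtColor(p['pixels'],cv2.COLOR_RGB2HSV);c=proj(p,[x,y,z]).round(1);b=proj(p,[x,y,.022]).round(1)
    print(k,'pred cap px',c,'rim',b)
    for n,zz in((k+'_vial',.03),(k+'_stand',.012)): print('  ',n,[(np.round(r['uv']),round(r['confidence'],2),ray(p,r['uv'],zz).round(4)) for r in arm.spot_in(p,n)[:2]])
    lo,hi=dict(red=((0,120,40),(8,255,255)),blue=((98,110,50),(125,255,255)),yellow=((13,140,55),(34,255,255)))[k]
    x0,y0=(c-11).astype(int);sub=h[y0:y0+23,x0:x0+23];m=cv2.inRange(sub,lo,hi)
    if k=='red':m|=cv2.inRange(sub,(170,120,40),(180,255,255))
    print('   mask');[print('   ',''.join('#' if v else '.' for v in r)) for r in m[::2]]
E
```

```text
33.05 [0.42732411 0.21755475 0.19059294] 0.06010972326963755
red pred cap px [355.9 280.4] rim [352.1 265.6]
   red_vial [(array([351., 268.]), 0.73, array([0.4758, 0.2491, 0.03  ]))]
   red_stand [(array([347., 250.]), 0.57, array([0.4628, 0.2465, 0.012 ]))]
   mask
    ......................#
    .....................##
    ......########........#
    ....############.....##
    ..###############....##
    ..################..###
    ..#################.###
    ..################.####
    ##.##################..
    ###############.#......
    .......................
    .......................
blue pred cap px [247.  274.9] rim [254.3 260.6]
   blue_vial [(array([253., 264.]), 0.64, array([0.4715, 0.155 , 0.03  ]))]
   blue_stand [(array([263., 244.]), 0.91, array([0.4574, 0.1622, 0.012 ]))]
   mask
    .......................
    .......................
    .......................
    .......................
    .......................
    .......................
    #......................
    .......................
    .......................
    ....................#..
    ..................#.#..
    .......................
yellow pred cap px [374.6 171.8] rim [369.4 168.4]
   yellow_vial [(array([365., 170.]), 0.61, array([0.3828, 0.2588, 0.03  ]))]
   yellow_stand []
   mask
    ......................#
    .......................
    ....##########.........
    ..##############.......
    .###############.......
    .################......
    .###############......#
    ..#############......##
    ....##########......###
    ...................##.#
    .................######
    ...............########
```

Red and yellow are centred and upright. I'll check blue's shaded cap, plus the carton and cup, through the other cameras.

```bash
python3 - <<'E'
from h import *
p=shot('wrist');h=cv2.cvtColor(p['pixels'],cv2.COLOR_RGB2HSV)
m=cv2.inRange(h[255:296,225:272],(98,100,20),(125,255,255))
[print(''.join('#' if v else '.' for v in r)) for r in m[::2]]
for c in('side','scene'):
    q=shot(c)
    for n,z in(('green_carton',.023),('carton_tray',.005),('cup',.018),('red_vial',.03),('blue_vial',.03),('yellow_vial',.027)):
        print(c,n,[(round(r['confidence'],2),ray(q,r['uv'],z).round(3)) for r in arm.spot_in(q,n)[:1]])
E
```

```text
...............................................
...#...........................................
...#...........................................
...##..........................................
...#...........................................
...............................................
....#........................................#.
.....#....................................#....
......##.................................#....#
.......#.....................................#.
.........##.............................#.#....
.....................................#...#....#
....................................#......###.
...............#................#.....#..##....
.............................##.###.###........
...............................................
...............................................
...............................................
...............................................
...............................................
...............................................
side green_carton [(0.69, array([ 0.404, -0.332,  0.023]))]
side carton_tray [(0.43, array([ 0.396, -0.327,  0.005]))]
side cup [(0.54, array([ 0.334, -0.289,  0.018]))]
side red_vial [(0.71, array([0.47 , 0.276, 0.03 ]))]
side blue_vial [(0.65, array([0.471, 0.155, 0.03 ]))]
side yellow_vial [(0.46, array([0.382, 0.268, 0.027]))]
scene green_carton [(0.69, array([ 0.421, -0.361,  0.023]))]
scene carton_tray [(0.87, array([ 0.406, -0.377,  0.005]))]
scene cup []
scene red_vial [(0.34, array([ 0.417, -0.362,  0.03 ]))]
scene blue_vial [(0.35, array([0.36 , 0.233, 0.03 ]))]
scene yellow_vial [(0.4, array([0.376, 0.264, 0.027]))]
```

```bash
python3 - <<'E'
from h import *
p=shot('wrist');h=cv2.cvtColor(p['pixels'],cv2.COLOR_RGB2HSV)
for y in range(257,292,3): print(y,' '.join('%3d/%3d/%3d'%tuple(h[y,x]) for x in range(232,268,4)))
E
```

```text
257 117/ 47/ 49 110/ 47/ 49  25/ 21/ 74  15/128/ 82  15/118/ 93  16/113/ 90  12/111/ 83  20/103/ 69  25/ 37/ 76
260 123/ 56/ 50 120/ 35/ 51  16/ 97/ 76  15/113/ 88  15/114/ 92  15/115/ 91  14/114/ 92  13/103/ 82  23/ 42/ 73
263 111/ 59/ 56 117/ 47/ 54  15/116/ 79  16/ 97/ 84  20/ 38/ 60  14/105/ 78  14/114/ 92  14/113/ 90  17/ 89/ 57
266 118/ 65/ 55 112/ 70/ 55  16/114/ 74  15/ 38/ 67  20/ 50/ 76  18/ 50/ 66  17/112/ 75  15/111/ 85  16/ 96/ 74
269 111/ 87/ 50 114/ 64/ 56  20/ 13/ 61 104/ 81/ 60 101/ 66/ 54  68/ 20/ 51  13/ 31/ 58  13/107/ 86  17/112/ 64
272  10/ 10/ 80 116/ 73/ 49 106/ 57/ 58 107/ 60/ 60 109/ 65/ 63 103/ 68/ 60  20/ 34/ 67  16/109/ 68 138/ 27/ 48
275  20/ 63/162 112/128/ 50 104/ 59/ 56 104/ 65/ 59 103/ 64/ 56 105/ 76/ 54  30/ 34/ 68  15/119/ 79 111/105/ 51
278  20/ 63/158  20/ 69/171 108/ 75/ 51 101/ 70/ 58 105/ 69/ 59 106/ 64/ 60  17/ 73/ 73 110/ 87/ 53 116/ 69/ 52
281  20/ 61/158  20/ 64/160  26/ 20/ 89 108/ 71/ 61 109/ 64/ 64 111/ 33/ 54 112/ 91/ 53 113/110/ 58 116/112/ 50
284  20/ 66/159  21/ 64/156  21/ 60/162  19/ 76/ 90  23/ 53/ 82  30/ 42/ 73 125/ 26/ 58  20/ 74/ 89  14/ 66/ 85
287  20/ 64/159  21/ 61/160  20/ 65/161  23/ 68/ 82  23/ 62/ 82  22/ 56/ 86  20/ 61/ 84  20/ 62/ 82  19/ 55/ 79
290  20/ 63/162  15/ 25/ 61  30/ 26/ 59  13/ 25/ 70  34/ 70/ 29  18/ 48/ 64  17/ 55/ 83  20/ 46/ 83  21/ 55/ 79
```

The blue cap is centred at (246,275) against a predicted (247,275), so it is upright and centred. Handing in.

```bash
python3 -c "
from rig import arm
print(arm.job_done())"
```

```text
the job is handed in; nothing more can be done
None
```

I handed the job in at about 33 s of the 96 s allowed, and the hand-in returned no verdict. By my measurements, the green carton was rolled to the stop and now lies flat in the green tray, each vial stands upright in the stand of its colour, and the cup was left where it stood.

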